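Turn the gearbox cover over and close the housing

TASK

The flat aluminium cover lies inside-out on the two-bar rest, its raised lip facing up. Turn it over and close the screwed-down housing with it: the lip goes down into the opening, and the cover must sit fully seated and level on the rim, set down gently and let go. The slotted block is there for standing the cover on end while you change your grip; leave the spray can, notebook, bracket and caliper where they are.

Things in the scene. Friction and masses are not known exactly. Their poses are not given: they have to be found in the camera images.
- cover: Loose aluminium cover, 0.17 kg: flange 100 (x) x 60 (y) x 8 mm (z), four screw holes, grip it across the 60 mm. Inner face: centred lip 60 (x) x 36 (y) mm, 6 mm high, upper half 1.5 mm smaller all round. Outer face flat. Origin: centre of the outer face; z points from it to the lip (flange z 0 to 8, lip 8 to 14 mm), at the start up. Same after a half turn about z.
- cover_lip (a point): Centre of the lip's end face, on the cover, 14 mm from its outer face; axes as the cover's.
- rest: Fixed steel rest under the cover: base 112 x 60 x 8 mm, two bars across its ends at x = -37 and +37 mm, each 12 (x) x 50 (y) mm, tops 30 mm above the table. Origin at the underside's centre, z up. Under the cover's middle, between the bars, 22 mm is free. The cover lies with its length nearly along the rest's x.
- block: Fixed grey block 70 (x) x 50 (y) x 31 mm high; one slot along y through its middle, open at the top and both ends: 10 mm wide, floor 12 mm above the table, walls straight to 25 mm, then chamfered to 22 mm wide at the top. A short end of the cover stands in it, width along the block's y, with play (leans up to 9 degrees). Origin at the underside's centre, z up.
- housing: Fixed open aluminium housing: walls 92 (x) x 52 (y) mm outside, flat rim 45 mm above the table, opening 66 (x) x 41 (y) mm, 33 mm deep; foot 124 x 52 x 8 mm, two screw heads to 14 mm high. Origin at the underside's centre, z up. The seated cover lies along x, either way round, and overhangs 4 mm all round; the lip's play is 3 mm each side in x, 2.5 in y.
- housing_rim (a point): Centre of the housing's opening at rim height, 45 mm above the table; axes as the housing's.
- spray_can: White spray can standing upright, 60 mm across, 150 mm tall; origin at its base centre. Bystander.
- notebook: Dark blue notebook, 140 x 200 x 12 mm, lying flat. Bystander.
- bracket: Small bent sheet-steel bracket, about 65 x 70 x 50 mm. Bystander.
- caliper: Sliding caliper lying flat, about 230 mm long, with a black reading head. Bystander.
Mind the look-alikes: they are no part of the job. Leave any blue or yellow look-alike of the housing alone.

How it is judged (in metres and radians):
At the end, for the whole second after the job is handed in: The cover is turned over (lip down, level within 0.04 rad) and seated on the housing: the lip's end 4 to 8.5 mm below the rim (6 mm when flush), its centre within 6 mm of the opening's centre and its length along the housing's within 0.17 rad, at rest and released (angle between cover's own z axis and vertical above 3.1 rad and z of cover_lip in the frame of housing_rim between -0.0085 and -0.004 m and horizontal distance between cover_lip and housing_rim below 0.006 m and angle between the x axis of cover and the x axis of housing, either way round below 0.17 rad and linear speed of cover below 0.02 m/s and angular speed of cover below 0.2 rad/s); the robot touches nothing.
It fails at once if the cover is pressed hard against the housing (over 50 N) (contact force between cover and housing above 50 N).
It fails at once if the cover is dropped or slammed onto the housing (faster than 0.55 m/s, about a 15 mm fall, within 50 mm of its seat) (distance between cover_lip and housing_rim below 0.05 m and linear speed of cover above 0.55 m/s).
It fails at once if the spray can, notebook, bracket or caliper is moved by more than 30 mm (distance of any of spray_can, notebook, bracket, caliper from where it was at the start of the episode above 0.03 m).
It also fails if it takes over 64 s, if anything falls off the work surface, if the arm or the gripper's body presses on something with over 40 N, if the wrist force passes 120 N, or if a joint passes its speed limit or range.

ROBOT

A 6-joint arm with a two-finger parallel gripper is mounted at the origin on the work surface. World frame = base frame: x ahead of the robot, y to its left, z up, the work surface at z = 0. Lengths are in mm, angles in rad, forces in N, time in s.
With the tool pointing down it reaches from about 300 to 775 mm from the base axis. Payload 14.6 kg.
Tool frame: the origin (TCP) lies midway between the tips of the shut fingers; the grasp point (between the pads) lies 19 mm behind it; x points along the fingers, z is the direction in which the jaws open and shut, and the axes are right-handed (so a half turn about x gives the same grasp; the last joint's range is limited). The gripper opens to 85 mm and grips with 20 to 120 N. Pads are 22 mm wide; open, the fingers measure 114 mm over their backs; the gripper's body (76 mm by 85 mm) begins 54 mm behind the grasp point. The pads swing forward as they close: fully open they stand 13 mm farther back than shut.
Start: joints at [-1.202, 0.3, 1.521, -0, 1.321, -0.067], TCP at [232.167, -498.586, 231.281] pointing down, gripper open.
Joint ranges: [-3.03, 3.03], [-0.79, 2.21], [0.23, 2.52], [-1.04, 4.18], [0, 3.07], [-2.55, 2.55]. Speed limits (rad/s): [2.22, 2.22, 2.57, 3.14, 3.14, 3.14].

INTERFACE

Orientations are given as a unit quaternion [x, y, z, w].
In Python, from station import readout, eyes, arm gives the robot as it stands.
- The arm moves only by the tool send_rows, never from a script. Its argument "plan" is a list of rows, each a list of 3 entries, a list of its own where there are three numbers: the shift along the world's x, y, z in mm, then the turn about the world's z in degrees, then the finger opening in mm, from 0 to 85.4. In form: [[[dx, dy, dz], spin, hand], ...]. A call has 1 to 5 rows; each row is the pose to reach, as a shift and turn from the pose commanded when the call began; what a row does not reach only later rows make up. A row lasts 1/12 s, in which the tool goes at most 41.7 mm and 7.16 degrees, less where a joint would pass 70% of its speed; a pose out of reach is approached as far as the arm can. A call with a gripper value outside its range is refused whole. The fingers move at their own pace and stop on an object; the grip force is fixed at half the most. Time passes only in rows, so rows that repeat a pose let the fingers close. It gives the time, the measured TCP pose, the force and the opening at its end, in the units of the state.
- readout.state(): the state, without advancing time (a new reading comes with each control period).
- eyes.snapshot(name): name is "scene" or "top" or "wrist"; returns a dict with "color" (384x512x3 uint8, blue, green, red), "camera_matrix" (3x3 intrinsics, pixels), "k1" (the pictures are not rectified: a ray, as slopes to the right and down, at radius r is drawn at 1 + k1 r^2 times it, then the intrinsics apply), "R" (3x3) and "t" (3): a world point X has camera coordinates R X + t. Camera axes: x right, y down, z forward; pixel columns grow to the right and rows downward; lengths in mm; the calibration is good to about 2 mm. A picture is of the moment at which its call begins. There is no depth.
- arm.finish_job(): hands the job in, once; it reports no verdict.
Trained networks look in the newest picture that a camera, given by its name, has taken for a name from the list of things; names that differ only in an ending like _2 or _b are one class to them, and where a whole thing is asked for, a point or a joint stands for the part that bears it (a point fixed in the world has none). Each returns a list of dicts, best first, with "confidence" (0 to 1); they miss things now and then, are a little off and sometimes report something else, mostly with a low value. They report only what shows in the picture. A call takes as long as a camera call. They do not tell look-alikes from the thing itself.
- eyes.masks_of(name, camera): "mask" (384x512 bool, what is visible of it) and "uv" ([column, row] in pixels, amid what is visible of it).
The state is a dict: "time_s": time; "qpos": joint angles; "qd": joint speeds; "tau": joint torques, N m; "eef_pos": TCP position; "ee_rot": TCP orientation; "contact_force": force on the tool from outside, world axes, zero at the start; "ft_torque": the same for the moment, N m; "width": finger opening in mm.
Only numpy, scipy, OpenCV 4.12 (cv2) and the standard library are available. Lean on these libraries where they do the work, as an engineer would, in place of code of your own. Each camera call takes 0.05 s, during which the arm holds its last target.

## Working session

There is one attempt and no reset: what is moved stays moved. The work goes in short steps, Python scripts to look and compute and a tool call to move; the robot and the scene stay as the last step left them, time stands still between calls to the robot, and variables do not carry over. Pictures are saved under pics/ and viewed, and the job is handed in when it is done.

Besides the shell and the picture viewer there is one more tool, called as name(argument=value, ...), one argument or row to a line, values as JSON. send_rows: Moves the arm, as the interface text tells. Its arguments: {"type":"object","properties":{"plan":{"type":"array","items":{"type":"array"}}},"required":["plan"]}

```bash
ls; mkdir -p pics; cat > h.py <<'E'
import numpy as np, cv2
from station import readout, eyes, arm
def snap(n,fn=None):
    s=eyes.snapshot(n)
    if fn: cv2.imwrite('pics/'+fn,s['color'])
    return s
def ray(s,uv):
    K=s['camera_matrix'];d=np.array([[[uv[0],uv[1]]]],float)
    x=cv2.undistortPoints(d,np.array(K,float),np.array([s['k1'],0,0,0.]))[0,0]
    R=np.array(s['R']);t=np.array(s['t'])
    return -R.T@t, R.T@np.array([x[0],x[1],1])
def atz(s,uv,z):
    o,d=ray(s,uv);return o+d*(z-o[2])/d[2]
def proj(s,P):
    R=np.array(s['R']);t=np.array(s['t'])
    r,_=cv2.Rodrigues(R)
    return cv2.projectPoints(np.array(P,float).reshape(-1,1,3),r,t.astype(float),np.array(s['camera_matrix'],float),np.array([s['k1'],0,0,0.]))[0][:,0]
E
python3 - <<'E'
from h import *
print(readout.state())
for n in ['scene','top','wrist']:
    s=snap(n,n+'0.png'); print(n,-np.array(s['R']).T@np.array(s['t']),s['k1'],s['camera_matrix'])
    for o in ['cover','rest','block','housing','spray_can','bracket']:
        print(o,[(round(m['confidence'],2),np.round(m['uv']),int(m['mask'].sum())) for m in eyes.masks_of(o,n)])
E
```

```text
pics
{'time_s': 0.0, 'qpos': array([-1.20161121e+00,  3.00501786e-01,  1.52161294e+00,  2.80468840e-05,
        1.32066432e+00, -6.65817016e-02]), 'qd': array([ 1.11422946e-05,  8.02710972e-04, -1.74774554e-03, -1.24628291e-03,
       -8.37212827e-04, -3.82866104e-04]), 'tau': array([-8.11666505e-04, -5.43498194e+01, -3.61790192e+01, -1.01331132e-04,
        4.01526209e-03, -8.12195367e-06]), 'eef_pos': array([ 232.08513296, -498.37385131,  230.69099735]), 'ee_rot': array([ 0.38035505,  0.59659116, -0.37984257,  0.59592671]), 'contact_force': array([-0.06422478, -0.04703611,  0.3246106 ]), 'ft_torque': array([ 0.05590613, -0.01318313, -0.02392698]), 'width': 85.46055463323967}
scene [1412.91528857  292.56919984  758.06373002] -0.11003374428554347 [[372.13038604   0.         257.45982931]
 [  0.         372.13038604 190.27000839]
 [  0.           0.           1.        ]]
cover [(0.55, array([185., 176.]), 355)]
rest [(0.66, array([191., 180.]), 287), (0.51, array([185., 178.]), 384)]
block [(0.66, array([320., 198.]), 435)]
housing [(0.87, array([284., 169.]), 604), (0.67, array([258
[... 216 characters left out ...]
7] -0.0041134216965976415 [[395.82513624   0.         260.00059533]
 [  0.         395.82513624 189.13340928]
 [  0.           0.           1.        ]]
cover [(0.56, array([329., 190.]), 418)]
rest [(0.61, array([213., 198.]), 300)]
block [(0.53, array([213., 194.]), 286)]
housing [(0.92, array([267., 188.]), 537), (0.76, array([251., 229.]), 507), (0.76, array([298., 240.]), 518)]
spray_can [(0.75, array([132., 179.]), 446)]
bracket []
wrist [ 297.42223798 -468.6627054   374.43970961] 0.011000098993455448 [[341.09407438   0.         257.64365305]
 [  0.         341.09407438 189.33594985]
 [  0.           0.           1.        ]]
cover []
rest []
block []
housing []
spray_can []
bracket []
```

```bash
python3 - <<'E'
import cv2
for n,(a,b,c,d) in {'scene':(90,120,450,300),'top':(100,140,400,290)}.items():
    i=cv2.imread(f'pics/{n}0.png'); cv2.imwrite(f'pics/{n}0c.png',cv2.resize(i[b:d,a:c],None,fx=2.2,fy=2.2,interpolation=cv2.INTER_CUBIC))
E
```

```text
(no output)
```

View pics/scene0c.png

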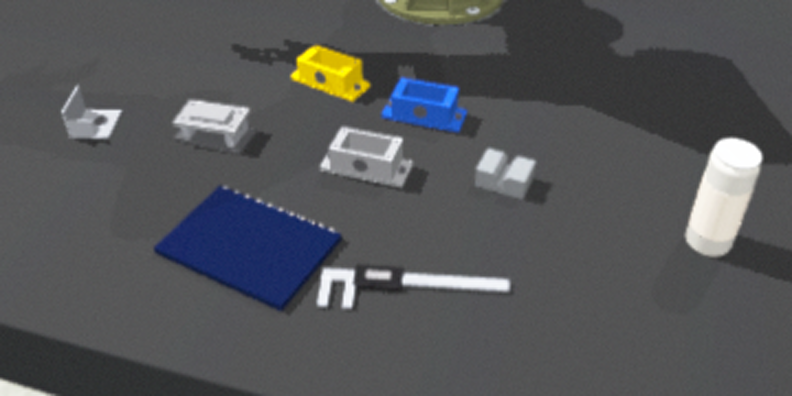

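View pics/top0c.png

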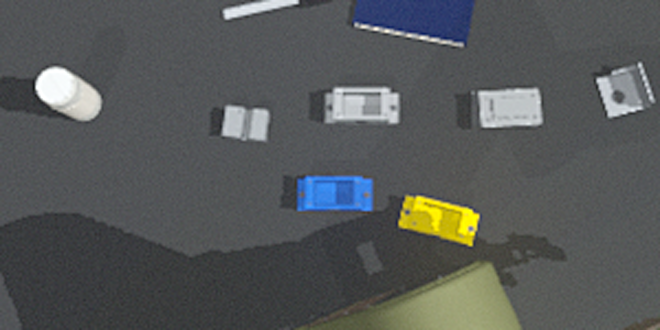

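View pics/top0.png

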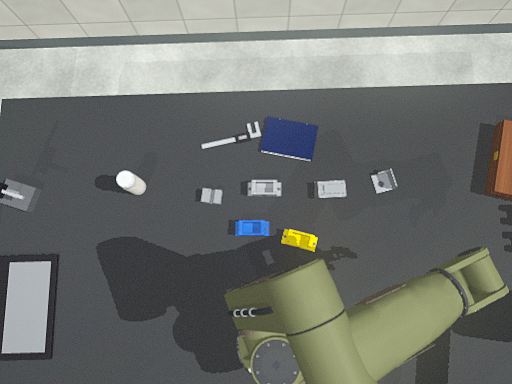

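View pics/scene0.png

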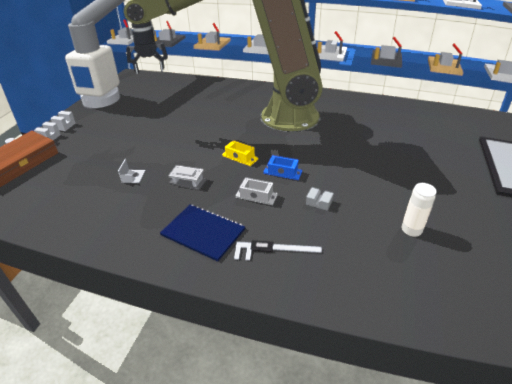

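```bash
python3 - <<'E'
from h import *
s=snap('top')
for n,uv,z in [('cover',(331,189),38),('block',(211,196),28),('housing',(265,188),45),('can',(130,182),75),('bracket',(384,181),10),('blue',(253,229),45)]:
    print(n,atz(s,uv,z))
from scipy.spatial.transform import Rotation as R
st=readout.state();print(R.from_quat(st['ee_rot']).as_matrix())
w=eyes.snapshot('wrist');print(w['R'])
E
```

```text
cover [ 533.35113565 -229.01510106   38.        ]
block [522.51391172 211.22390729  28.        ]
housing [543.08226106  11.84455768  45.        ]
can [574.02773623 496.19524934  75.        ]
bracket [ 562.94590663 -433.25610342   10.        ]
blue [395.17616186  59.2725047   45.        ]
[[-2.80007760e-05  9.06524512e-01  4.22153181e-01]
 [ 4.62114768e-05  4.22153182e-01 -9.06524511e-01]
 [-9.99999999e-01 -5.87506783e-06 -5.37124531e-05]]
[[ 4.22458384e-01 -9.06382320e-01 -5.99473390e-05]
 [-8.70066320e-01 -4.05550285e-01  2.80202719e-01]
 [-2.53995103e-01 -1.18321830e-01 -9.59940848e-01]]
```

send_rows(
  plan=[
    [[150,141,0],32,85],
    [[150,141,0],32,85],
    [[150,141,0],32,85],
    [[150,141,0],32,85],
    [[150,141,0],32,85],
  ],
)

```text
time_s: 1.57
eef_pos: [383.4, -355.9, 231.5]
ee_rot: [0.199, 0.679, -0.199, 0.679]
contact_force: [1.1, -0.2, -0.9]
width: 85.0
```

send_rows(
  plan=[
    [[150,141,0],33,85],
    [[150,141,0],33,85],
    [[150,141,0],33,85],
    [[150,141,0],33,85],
    [[150,141,0],33,85],
  ],
)

```text
time_s: 1.98
eef_pos: [533.5, -214.6, 231.4]
ee_rot: [-0.002, 0.707, 0.002, 0.707]
contact_force: [0.8, -1.8, 0.2]
width: 84.6
```

```bash
python3 - <<'E'
from h import *
s=snap('wrist','w1.png')
for o in ['cover','rest']:
    for m in eyes.masks_of(o,'wrist'):
        if m['confidence']<.3: continue
        c=max(cv2.findContours(m['mask'].astype(np.uint8),0,1)[0],key=len)
        r=cv2.minAreaRect(c); print(o,m['confidence'],m['uv'],r)
        print([np.round(atz(s,p,46 if o=='x' else 38),1)[:2] for p in cv2.boxPoints(r)])
E
```

```text
cover 0.64 [263.4, 177.6] ((259.9337463378906, 176.21585083007812), (95.59194946289062, 60.22102737426758), 88.63607025146484)
[array([ 505.8, -180.8]), array([ 564.6, -179. ]), array([ 570.3, -279. ]), array([ 506.6, -281.1])]
rest 0.83 [263.9, 122.6] ((265.0426940917969, 128.61585998535156), (56.3200798034668, 26.834863662719727), 6.340191841125488)
[array([ 512.4, -190.2]), array([ 515.6, -164.5]), array([ 569.7, -170. ]), array([ 567.8, -195.9])]
```

View pics/w1.png

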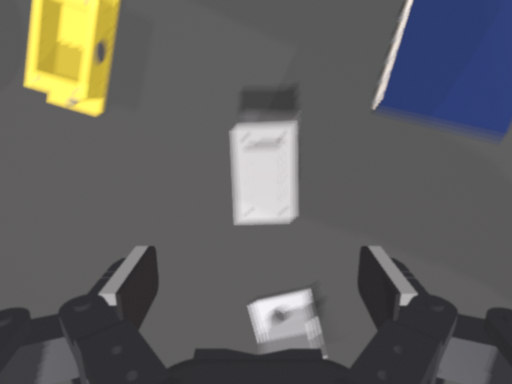

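```bash
python3 - <<'E'
import cv2
i=cv2.imread('pics/w1.png')[80:235,205:325]
cv2.imwrite('pics/w1c.png',cv2.resize(i,None,fx=3.8,fy=3.8,interpolation=cv2.INTER_CUBIC))
E
```

```text
(no output)
```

View pics/w1c.png

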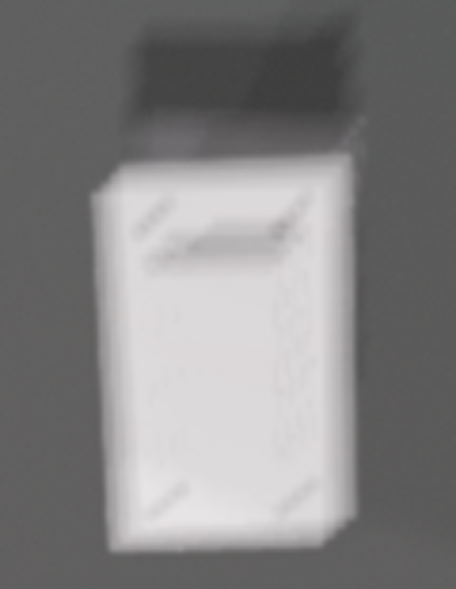

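```bash
python3 - <<'E'
from h import *
s=snap('wrist','w2.png')
print(readout.state()['qd'])
for o in ['cover']:
    for m in eyes.masks_of(o,'wrist'):
        c=max(cv2.findContours(m['mask'].astype(np.uint8),0,1)[0],key=len)
        r=cv2.minAreaRect(c); print(o,m['confidence'],m['uv'],r)
        print([np.round(atz(s,p,38),1)[:2] for p in cv2.boxPoints(r)])
i=cv2.imread('pics/w2.png')[80:235,205:325]
cv2.imwrite('pics/w2c.png',cv2.resize(i,None,fx=3.8,fy=3.8,interpolation=cv2.INTER_CUBIC))
E
```

```text
[-4.19416551e-02 -1.45906108e-02  1.53235773e-02 -1.14182667e-03
 -2.12503826e-03 -2.04021889e-05]
cover 0.6 [263.6, 174.6] ((260.05157470703125, 176.01148986816406), (96.91687774658203, 60.287879943847656), 88.53119659423828)
[array([ 505.7, -179.7]), array([ 564.5, -178. ]), array([ 570.1, -279.2]), array([ 506.3, -281.2])]
```

View pics/w2c.png

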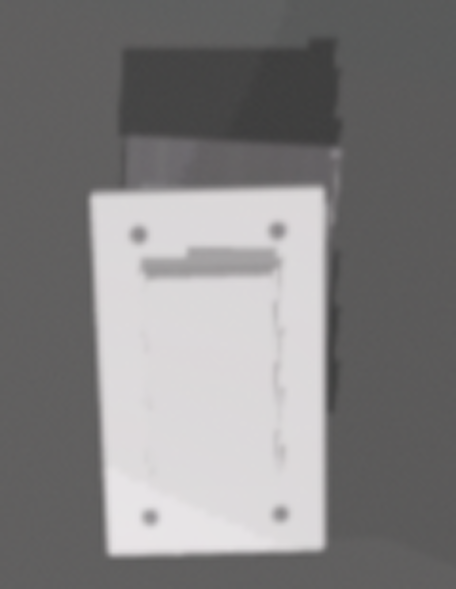

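```bash
python3 - <<'E'
from h import *
s=eyes.snapshot('wrist'); print(readout.state()['eef_pos'])
P=[np.array(p)/3.8+[205,80] for p in [(91,192),(324,186),(325,548),(108,554)]]
W=np.array([atz(s,p,38)[:2] for p in P]);print(W,W.mean(0))
e=(W[0]+W[1]-W[2]-W[3])/2;print(np.linalg.norm(e),np.degrees(np.arctan2(e[1],e[0])),np.linalg.norm(W[0]-W[1]),np.linalg.norm(W[2]-W[3]))
P=[np.array(p)/3.8+[205,80] for p in [(138,234),(278,230),(280,513),(150,517)]]
W=np.array([atz(s,p,38)[:2] for p in P]);print(W,W.mean(0))
e=(W[0]+W[1]-W[2]-W[3])/2;print(np.linalg.norm(e),np.degrees(np.arctan2(e[1],e[0])))
E
```

```text
[ 531.6732797  -217.19242754  231.23235042]
[[ 504.5871961  -183.88007131]
 [ 564.47378902 -182.38599094]
 [ 567.37794005 -282.2381375 ]
 [ 506.90501595 -284.00923888]] [ 535.83598528 -233.12835966]
100.02474066811138 91.49578433526257 59.905227551176196 60.49885411411878
[[ 516.52247695 -194.69059923]
 [ 552.84612501 -193.67265124]
 [ 554.67485855 -271.85322946]
 [ 518.74332708 -273.0155623 ]] [ 535.6966969  -233.30801056]
78.27896202099902 91.48219858735537
```

send_rows(
  plan=[
    [[4,-16,-40],1.5,85],
    [[4,-16.5,-80],1.5,85],
    [[4,-16.5,-120],1.5,85],
    [[4,-16.5,-160],1.5,85],
    [[4,-16.5,-170],1.5,85],
  ],
)

```text
time_s: 2.7
eef_pos: [532.8, -233.0, 55.6]
ee_rot: [-0.007, 0.71, 0.01, 0.704]
contact_force: [-0.9, 0.1, -1.6]
width: 85.1
```

```bash
python3 - <<'E'
from h import *
s=snap('wrist','w3.png');st=readout.state();print(st['eef_pos'],st['width'])
E
```

```text
[ 533.47736521 -233.10257136   56.87668379] 84.94802314911252
```

View pics/w3.png

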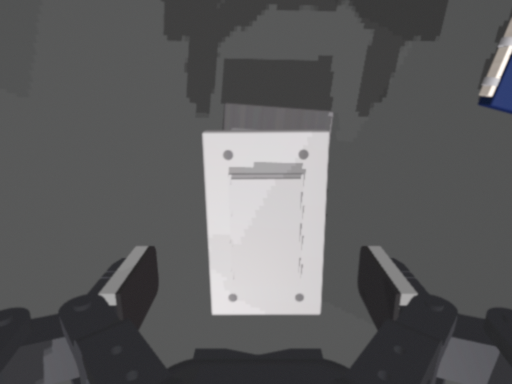

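send_rows(
  plan=[
    [[0,0,-20],0,85],
    [[0,0,-44],0,85],
    [[0,0,-44],0,85],
    [[0,0,-44],0,85],
  ],
)

```text
time_s: 3.08
eef_pos: [536.4, -233.8, 18.9]
ee_rot: [-0.009, 0.707, 0.009, 0.707]
contact_force: [0.3, -0.2, 0.9]
width: 84.9
```

```bash
python3 - <<'E'
from h import *
s=snap('wrist','w4.png');st=readout.state();print(st['eef_pos'],st['ee_rot'],st['width'],st['contact_force'])
E
```

```text
[ 536.97481139 -233.91654293   19.72453179] [-0.00924922  0.70630662  0.00843311  0.70779537] 84.94948602958395 [-1.19377269 -0.67331896  0.0334114 ]
```

View pics/w4.png

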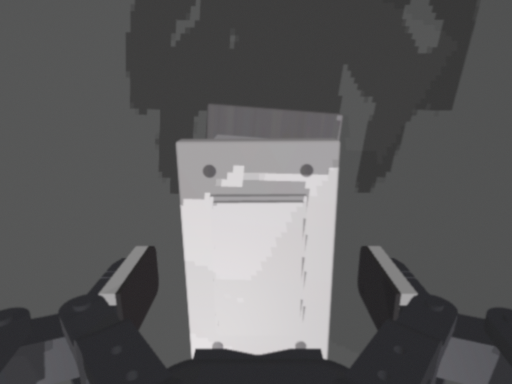

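send_rows(
  plan=[
    [[0,0,0],0,58],
    [[0,0,0],0,50],
    [[0,0,0],0,50],
    [[0,0,0],0,50],
    [[0,0,0],0,50],
  ],
)

```text
time_s: 3.55
eef_pos: [537.0, -233.6, 19.4]
ee_rot: [-0.01, 0.706, 0.009, 0.708]
contact_force: [-3.3, 1.3, 11.6]
width: 58.6
```

send_rows(
  plan=[
    [[0,0,0],0,45],
    [[0,0,0],0,45],
    [[0,0,20],0,45],
    [[0,0,43],0,45],
    [[0,0,43],0,45],
  ],
)

```text
time_s: 3.97
eef_pos: [538.0, -234.0, 65.1]
ee_rot: [-0.01, 0.705, 0.008, 0.709]
contact_force: [-0.5, -0.1, -1.2]
width: 58.3
```

```bash
python3 - <<'E'
from h import *
s=snap('wrist','w5.png');st=readout.state();print(st['eef_pos'],st['ee_rot'],st['width'],st['contact_force'])
E
```

```text
[ 537.33540415 -233.63998224   63.04393688] [-0.00983702  0.70559431  0.00832101  0.70849888] 58.4230074503711 [ 0.26618053  0.04566803 -1.64794559]
```

View pics/w5.png

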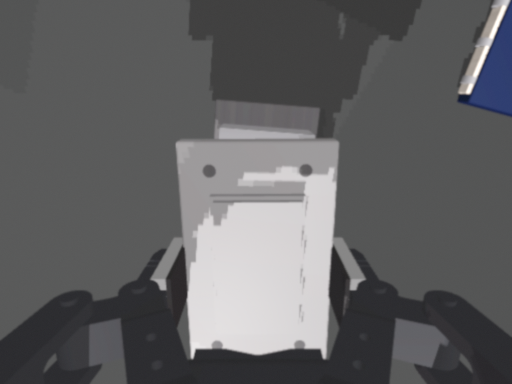

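send_rows(
  plan=[
    [[0,20,40],0,45],
    [[0,50,75],0,45],
    [[0,85,100],0,45],
    [[0,115,120],0,45],
    [[0,140,120],0,45],
  ],
)

```text
time_s: 4.43
eef_pos: [537.1, -91.4, 184.4]
ee_rot: [-0.01, 0.705, 0.009, 0.709]
contact_force: [1.2, -0.6, -1.3]
width: 58.5
```

send_rows(
  plan=[
    [[0,0,0],0,45],
    [[0,0,0],0,45],
    [[0,0,0],0,45],
    [[0,0,0],0,45],
  ],
)

```text
time_s: 4.77
eef_pos: [535.9, -93.9, 179.5]
ee_rot: [-0.009, 0.708, 0.009, 0.707]
contact_force: [0.3, -0.3, -2.9]
width: 57.9
```

```bash
python3 - <<'E'
from h import *
s=snap('wrist','w6.png');st=readout.state();print(st['eef_pos'],st['ee_rot'],st['width'],st['contact_force'])
import pickle;pickle.dump(s,open('w6.pkl','wb'))
E
```

```text
[535.92144806 -93.98575995 179.54133743] [-0.00855052  0.70748931  0.00871287  0.7066186 ] 58.178916399042365 [-0.22389839 -0.74378272 -1.73759186]
```

View pics/w6.png

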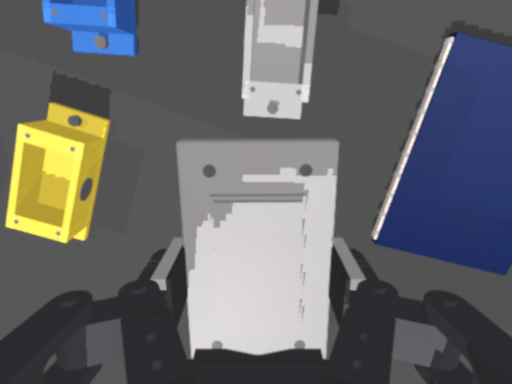

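send_rows(
  plan=[
    [[0,35,20],0,45],
    [[0,45,60],0,45],
    [[0,45,60],0,45],
    [[0,45,60],0,45],
    [[0,45,60],0,45],
  ],
)

```text
time_s: 5.23
eef_pos: [535.9, -48.8, 239.4]
ee_rot: [-0.009, 0.707, 0.009, 0.707]
contact_force: [-0.4, -0.2, -2.2]
width: 58.2
```

```bash
python3 - <<'E'
from h import *
s=snap('wrist','w7.png');st=readout.state();print(st['eef_pos'],st['ee_rot'],st['width'],st['contact_force'])
import pickle;pickle.dump(s,open('w7.pkl','wb'))
i=s['color'][0:140,200:360]
cv2.imwrite('pics/w7c.png',cv2.resize(i,None,fx=4,fy=4,interpolation=cv2.INTER_CUBIC))
E
```

```text
[535.73614719 -48.84007567 238.88364151] [-0.00860212  0.70779794  0.00880276  0.70630772] 58.38565223273771 [-0.00387345 -0.57930847 -2.26744558]
```

View pics/w7c.png

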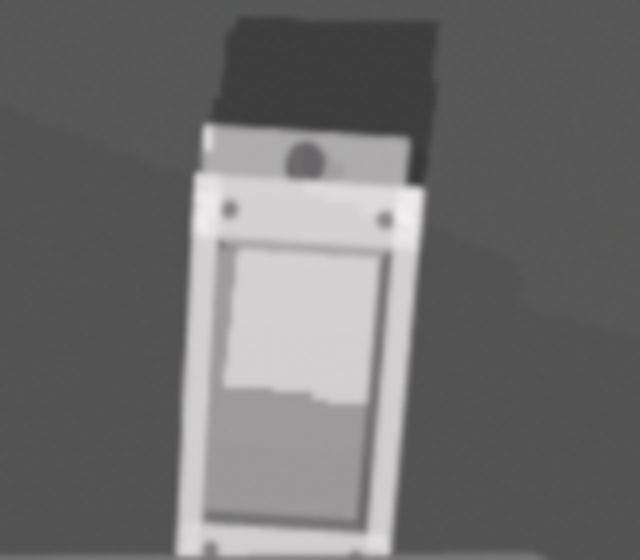

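```bash
python3 - <<'E'
from h import *
import pickle;s=pickle.load(open('w7.pkl','rb'))
P=[np.array(p)/4+[200,0] for p in [(220,241),(391,249),(363,531),(202,521),(195,174),(424,187)]]
W=np.array([atz(s,p,45)[:2] for p in P]);print(W.round(1),W[:4].mean(0))
for a,b in [(0,1),(1,2),(2,3),(3,0),(4,5)]: print(np.linalg.norm(W[a]-W[b]))
e=(W[0]+W[1]-W[2]-W[3]);print(np.degrees(np.arctan2(e[1],e[0])))
m=(W[4]+W[5])/2; u=e/np.linalg.norm(e);print(m-46*u)
i=s['color']
E
```

```text
[[531.6  48.3]
 [571.3  47.6]
 [568.2 -17.5]
 [528.6 -16.1]
 [525.5  62.5]
 [578.1  61. ]] [549.93671733  15.58026864]
39.71958068956025
65.13089033980376
39.62011067967495
64.44247389596859
52.549841824908626
87.3508611554242
[549.67102272  15.81900212]
```

send_rows(
  plan=[
    [[-5,40,0],0,45],
    [[-10,80,0],0,45],
    [[-15,120,0],0,45],
    [[-15,155,0],0,45],
    [[-15,185,0],0,45],
  ],
)

```text
time_s: 5.7
eef_pos: [520.5, 138.4, 239.0]
ee_rot: [-0.009, 0.708, 0.009, 0.706]
contact_force: [1.1, 0.2, -1.4]
width: 58.2
```

send_rows(
  plan=[
    [[0,0,0],0,45],
    [[0,0,0],0,45],
    [[0,0,0],0,45],
  ],
)

```text
time_s: 5.95
eef_pos: [521.1, 136.1, 239.2]
ee_rot: [-0.009, 0.708, 0.009, 0.706]
contact_force: [-0.4, 0.5, -1.1]
width: 58.4
```

```bash
python3 - <<'E'
from h import *
s=snap('wrist','w8.png');st=readout.state();print(st['eef_pos'],st['ee_rot'],st['width'],st['contact_force'])
import pickle;pickle.dump(s,open('w8.pkl','wb'))
i=s['color'][0:140,180:340]
cv2.imwrite('pics/w8c.png',cv2.resize(i,None,fx=4,fy=4,interpolation=cv2.INTER_CUBIC))
E
```

```text
[521.17040248 135.78632967 239.45823846] [-0.00878261  0.70753568  0.00848289  0.70657212] 58.43364082604671 [ 0.18646336 -0.34612847 -2.23180717]
```

View pics/w8c.png

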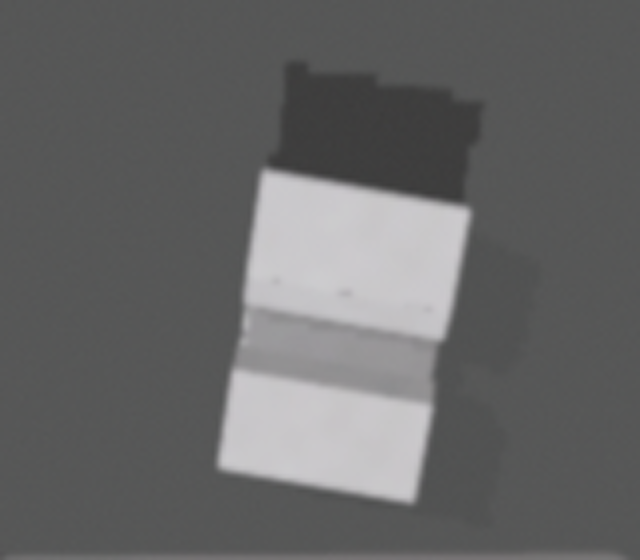

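```bash
python3 - <<'E'
from h import *
import pickle;s=pickle.load(open('w8.pkl','rb'))
P=[np.array(p)/4+[180,0] for p in [(263,169),(471,208),(414,502),(218,467)]]
W=np.array([atz(s,p,31)[:2] for p in P]);print(W.round(1),W[:4].mean(0))
for a,b in [(0,1),(1,2),(2,3),(3,0)]: print(np.linalg.norm(W[a]-W[b]))
e=(W[0]+W[1]-W[2]-W[3]);print(np.degrees(np.arctan2(e[1],e[0])))
e=(W[1]+W[2]-W[0]-W[3]);print(np.degrees(np.arctan2(e[1],e[0])))
E
```

```text
[[507.2 249.9]
 [557.2 242.6]
 [546.8 172.8]
 [496.9 180.2]] [527.01929193 211.37313441]
50.48802701388482
70.53668264883336
50.421109844423206
70.45012430000432
81.57919382845618
-8.441738531140782
```

send_rows(
  plan=[
    [[-3,4,-40],-4,45],
    [[-3,8,-80],-8,45],
    [[-3,12,-120],-9.9,45],
    [[-3,15,-160],-9.9,45],
    [[-3,15,-195],-9.9,45],
  ],
)

```text
time_s: 6.42
eef_pos: [517.6, 150.7, 42.7]
ee_rot: [0.053, 0.706, -0.053, 0.705]
contact_force: [0.6, 0.9, -2.3]
width: 58.4
```

send_rows(
  plan=[
    [[0,0,0],0,45],
    [[0,0,-4],0,45],
    [[0,0,-8],0,45],
    [[0,0,-10],0,45],
  ],
)

```text
time_s: 6.75
eef_pos: [519.4, 151.7, 37.1]
ee_rot: [0.053, 0.704, -0.052, 0.706]
contact_force: [-0.1, -0.6, -3.0]
width: 58.4
```

```bash
python3 - <<'E'
from h import *
s=snap('wrist','w9.png');st=readout.state();print(st['eef_pos'],st['ee_rot'],st['width'],st['contact_force'],st['ft_torque'])
s=snap('scene');i=s['color'][150:240,270:370]
cv2.imwrite('pics/s9.png',cv2.resize(i,None,fx=6,fy=6,interpolation=cv2.INTER_CUBIC))
E
```

```text
[519.08307924 151.75362931  36.71923362] [ 0.05241116  0.7042916  -0.05189554  0.70606889] 58.408205771095 [-0.41165774  0.3074338  -3.00567637] [-0.05709283  0.02979489  0.05321178]
```

View pics/w9.png

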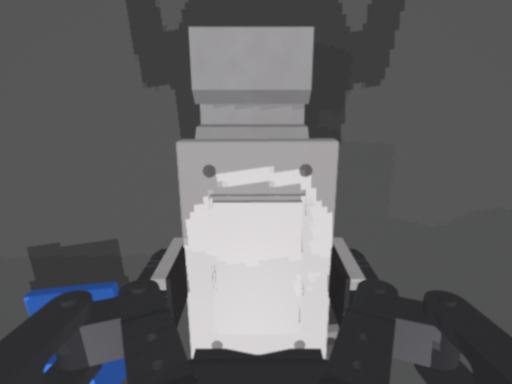

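View pics/s9.png

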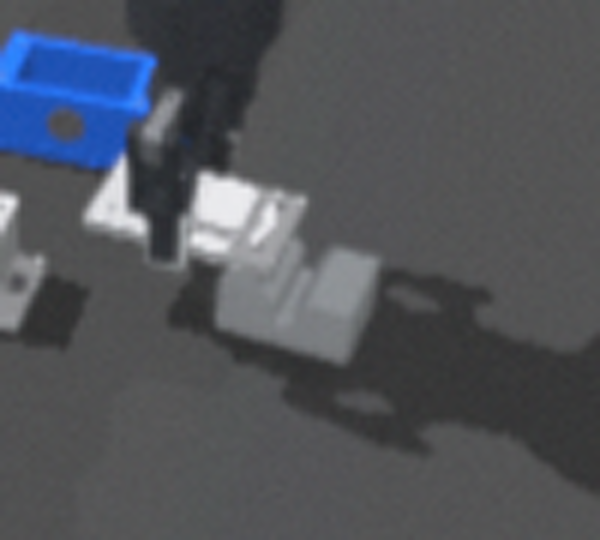

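send_rows(
  plan=[
    [[0,0,-7],0,45],
    [[0,0,-13],0,45],
    [[0,0,-16],0,45],
    [[0,0,-18],0,45],
    [[0,0,-19],0,45],
  ],
)

```text
time_s: 7.27
eef_pos: [518.4, 151.6, 17.2]
ee_rot: [0.052, 0.705, -0.052, 0.705]
contact_force: [-7.0, -7.2, 16.8]
width: 58.1
```

send_rows(
  plan=[
    [[0,0,-1],0,45],
    [[0,0,-2],0,45],
    [[0,0,-3],0,45],
    [[0,0,-4],0,45],
    [[0,0,-4],0,45],
  ],
)

```text
time_s: 7.68
eef_pos: [518.6, 151.4, 13.5]
ee_rot: [0.052, 0.705, -0.052, 0.705]
contact_force: [-8.8, -8.8, 19.9]
width: 58.3
```

```bash
python3 - <<'E'
from h import *
s=snap('wrist','w10.png');st=readout.state();print(st['eef_pos'],st['ee_rot'],st['width'],st['contact_force'],st['ft_torque'])
E
```

```text
[518.58579013 151.43864217  13.53227271] [ 0.05181728  0.70488349 -0.05212005  0.7055053 ] 58.16246769588085 [-8.00046835 -8.43853367 18.80034278] [-0.76395057  1.21141022  0.15508068]
```

View pics/w10.png

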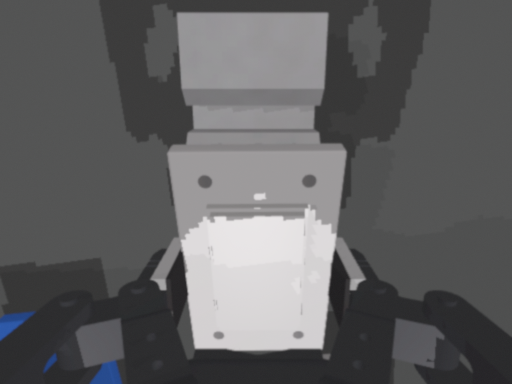

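send_rows(
  plan=[
    [[0.3,2,0],0,45],
    [[0.6,4,0],0,45],
    [[0.9,6,0],0,45],
    [[1.2,8,0],0,45],
    [[1.5,10,0],0,45],
  ],
)

```text
time_s: 8.15
eef_pos: [521.2, 159.7, 14.6]
ee_rot: [0.051, 0.704, -0.053, 0.706]
contact_force: [-7.8, -31.8, 35.1]
width: 58.5
```

```bash
python3 - <<'E'
from h import *
s=snap('wrist','w11.png');st=readout.state();print(st['eef_pos'],st['ee_rot'],st['width'],st['contact_force'],st['ft_torque'])
E
```

```text
[521.35060607 160.04742462  14.72974639] [ 0.05133877  0.70400433 -0.05287879  0.70636114] 58.67009848216485 [ -7.09632703 -22.7460785   32.12130578] [-3.0554711   1.19522162  0.11775693]
```

View pics/w11.png

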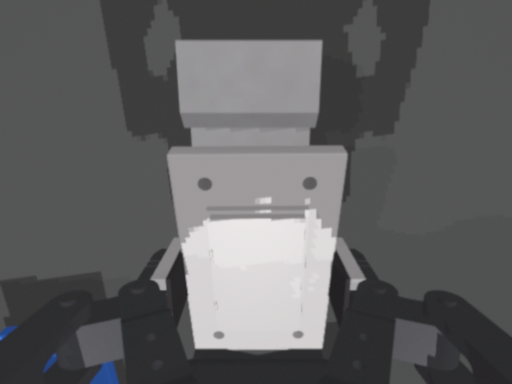

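```bash
cat >> h.py <<'E'
def pnp(s,pts,obj=[(39,-18,8),(39,18,8),(-39,-18,8),(-39,18,8)]):
    # pts order: E1 end (far, small rows) left,right ; E2 end left,right. returns cover center(mid flange) world, angles
    o=np.array(obj,float);p=np.array(pts,float)
    K=np.array(s['camera_matrix'],float);D=np.array([s['k1'],0,0,0.])
    R=np.array(s['R']);t=np.array(s['t'])
    n,rs,ts,er=cv2.solvePnPGeneric(o,p,K,D,flags=cv2.SOLVEPNP_SQPNP)
    for r,tt,e in zip(rs,ts,er):
        Rc=R.T@cv2.Rodrigues(r)[0]; C=R.T@((Rc*0)@[0,0,0]+tt[:,0]-t)
        mid=C+Rc@[0,0,4.]
        print('mid',mid.round(1),'ax',Rc[:,0].round(3),'lip',Rc[:,2].round(3),'elev',np.degrees(np.arcsin(Rc[2,0])).round(1),'err',e)
E
python3 - <<'E'
from h import *
for fn,pts in [('w9.png',[(209,171),(306,170),(217,346),(299,346)]),('w11.png',[(205,184),(310,183),(219,335),(298,335)])]:
    pass
s=eyes.snapshot('wrist')
print(readout.state()['eef_pos'])
for sg in (1,):
    pnp(s,[(205,184),(310,183),(219,335),(298,335)],[(39,18,8),(39,-18,8),(-39,18,8),(-39,-18,8)])
for a,b,c,d in [(1,2,3,4)]:
    # w9 reference, same camera-to-tool transform
    pnp(s,[(209,171),(306,170),(217,346),(299,346)],[(39,18,8),(39,-18,8),(-39,18,8),(-39,-18,8)])
    pnp(s,[(205,181.5),(309,181),(219,335),(298,335)],[(39,18,8),(39,-18,8),(-39,18,8),(-39,-18,8)])
E
```

```text
[521.35347416 160.11135426  14.76904214]
mid [522.6 163.1  32.3] ax [0.136 0.966 0.221] lip [-0.037 -0.218  0.975] elev 12.8 err [0.16743344]
mid [522.5 163.2  30.2] ax [ 0.143  0.99  -0.007] lip [-0.003  0.007  1.   ] elev -0.4 err [0.30610774]
mid [522.6 163.3  31.6] ax [0.135 0.97  0.202] lip [-0.039 -0.199  0.979] elev 11.7 err [0.11195141]
```

send_rows(
  plan=[
    [[-0.6,-4,0],0,45],
    [[-0.9,-6,-2],0,45],
    [[-0.9,-6,-4],0,45],
    [[-0.9,-6,-6],0,45],
    [[-0.9,-6,-8],0,45],
  ],
)

```text
time_s: 8.67
eef_pos: [521.1, 156.0, 6.9]
ee_rot: [0.053, 0.703, -0.052, 0.707]
contact_force: [-2.2, -5.4, 27.1]
width: 58.0
```

```bash
python3 - <<'E'
from h import *
s=snap('wrist','w12.png');st=readout.state();print(st['eef_pos'],st['ee_rot'],st['width'],st['contact_force'],st['ft_torque'])
import pickle;pickle.dump(s,open('w12.pkl','wb'))
E
```

```text
[521.071707   155.98400507   6.65058079] [ 0.05256497  0.70316471 -0.05159999  0.70720135] 58.27489785552617 [-1.84303375 -6.5700994  25.86764338] [-0.30337194  0.09471322  0.01507332]
```

View pics/w12.png

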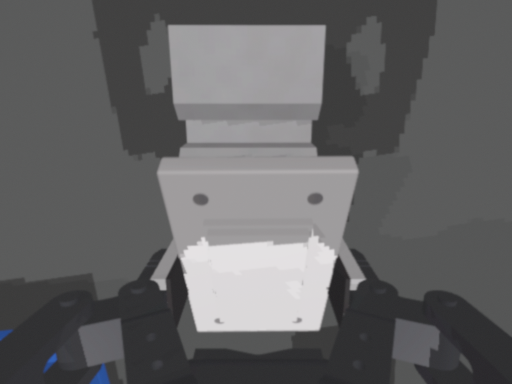

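```bash
python3 - <<'E'
from h import *
import pickle;s=pickle.load(open('w12.pkl','rb'))
pnp(s,[(201,199),(315,199),(219,320),(297,320)],[(39,18,8),(39,-18,8),(-39,18,8),(-39,-18,8)])
E
```

```text
mid [522.6 160.7  27.5] ax [0.129 0.891 0.436] lip [-0.069 -0.43   0.9  ] elev 25.8 err [0.25797602]
```

send_rows(
  plan=[
    [[0,-2,35],0,45],
    [[0,0,68],0,45],
    [[6,38,75],0,45],
    [[12,78,75],0,45],
    [[18,118,75],0,45],
  ],
)

```text
time_s: 9.13
eef_pos: [537.3, 275.3, 80.3]
ee_rot: [0.053, 0.705, -0.052, 0.706]
contact_force: [0.9, -0.6, -2.3]
width: 58.3
```

send_rows(
  plan=[
    [[1,20,0],0,45],
    [[1,20,-5],0,45],
    [[1,20,-35],0,45],
    [[1,20,-55],0,45],
    [[1,20,-55],0,45],
  ],
)

```text
time_s: 9.55
eef_pos: [535.5, 292.7, 19.6]
ee_rot: [0.051, 0.707, -0.053, 0.703]
contact_force: [-0.6, -1.2, -2.6]
width: 58.1
```

```bash
python3 - <<'E'
from h import *
s=snap('wrist','w13.png');st=readout.state();print(st['eef_pos'],st['ee_rot'],st['width'],st['contact_force'],st['ft_torque'])
import pickle;pickle.dump(s,open('w13.pkl','wb'))
s=snap('scene');i=s['color'][150:250,270:390]
cv2.imwrite('pics/s13.png',cv2.resize(i,None,fx=6,fy=6,interpolation=cv2.INTER_CUBIC))
E
```

```text
[536.57857333 293.06839138  22.16429987] [ 0.0512231   0.70658036 -0.0528372   0.70379587] 58.34015181970852 [ 0.09716099 -0.08953855 -1.48192115] [ 0.04249925 -0.01606513  0.00226974]
```

View pics/w13.png

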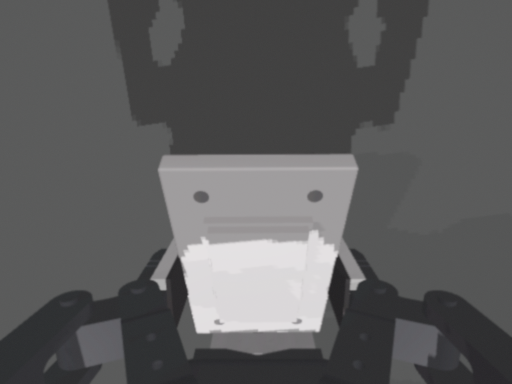

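View pics/s13.png

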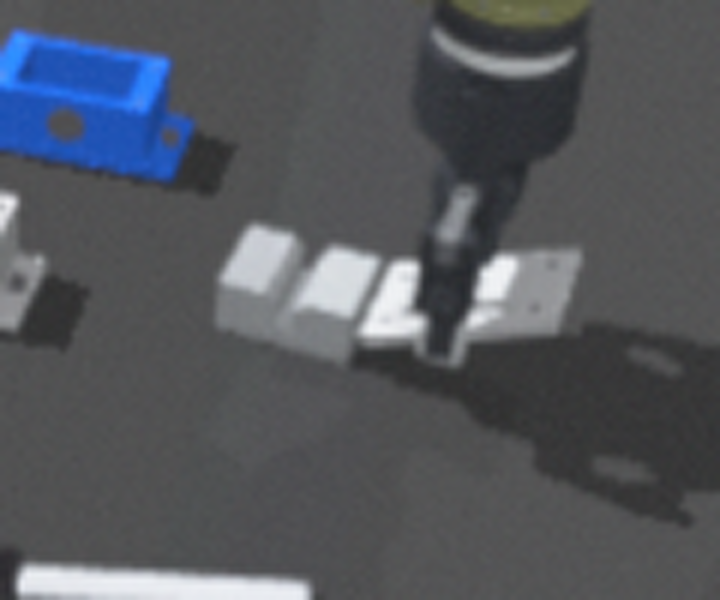

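send_rows(
  plan=[
    [[0,0,-6],0,45],
    [[0,0,-11],0,45],
    [[0,0,-12],0,45],
    [[-0.3,-2,-12],0,45],
    [[-0.5,-3.5,-10],0,45],
  ],
)

```text
time_s: 10.07
eef_pos: [537.2, 290.2, 14.3]
ee_rot: [0.052, 0.705, -0.052, 0.705]
contact_force: [0.3, 0.3, -1.1]
width: 58.1
```

send_rows(
  plan=[
    [[-0.3,-2,3],0,45],
    [[-0.6,-4,6],0,45],
    [[-0.9,-6,9],0,45],
    [[-1.2,-8,12],0,45],
  ],
)

```text
time_s: 10.4
eef_pos: [536.3, 284.2, 27.1]
ee_rot: [0.053, 0.705, -0.051, 0.706]
contact_force: [-1.2, 17.5, -9.6]
width: 58.3
```

```bash
python3 - <<'E'
from h import *
s=snap('wrist','w14.png');st=readout.state();print(st['eef_pos'],st['ee_rot'],st['width'],st['contact_force'],st['ft_torque'])
import pickle;pickle.dump(s,open('w14.pkl','wb'))
E
```

```text
[536.40920289 283.90798621  27.6767482 ] [ 0.05331947  0.70447761 -0.05066206  0.70590487] 58.160530893715226 [-1.54460721 15.71081767 -2.88731432] [ 2.82180992  0.3758299  -0.13086584]
```

View pics/w14.png

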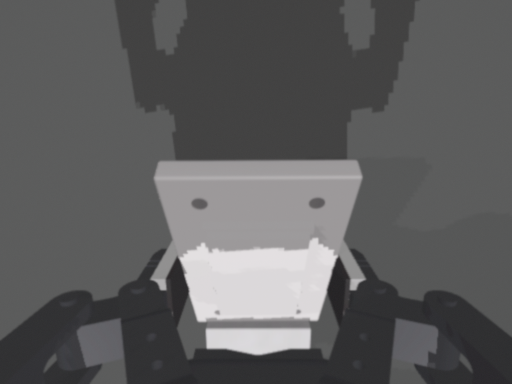

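send_rows(
  plan=[
    [[-0.3,-2,3],0,45],
    [[-0.6,-4,6],0,45],
    [[-0.9,-6,9],0,45],
    [[-1.2,-8,11],0,45],
    [[-1.5,-10,13],0,45],
  ],
)

```text
time_s: 10.87
eef_pos: [535.1, 274.6, 40.6]
ee_rot: [0.054, 0.704, -0.05, 0.706]
contact_force: [-2.3, 13.8, -3.0]
width: 58.1
```

```bash
python3 - <<'E'
from h import *
s=snap('wrist','w15.png');st=readout.state();print(st['eef_pos'],st['ee_rot'],st['width'],st['contact_force'],st['ft_torque'])
import pickle;pickle.dump(s,open('w15.pkl','wb'))
s=snap('scene');i=s['color'][150:250,270:390]
cv2.imwrite('pics/s15.png',cv2.resize(i,None,fx=6,fy=6,interpolation=cv2.INTER_CUBIC))
E
```

```text
[535.09800379 274.36661455  41.02692308] [ 0.05361621  0.70421573 -0.05031652  0.70616836] 57.96600665774109 [ 0.03846529 16.87816339 -2.48769841] [ 2.94927063  0.04759408 -0.09109475]
```

View pics/w15.png

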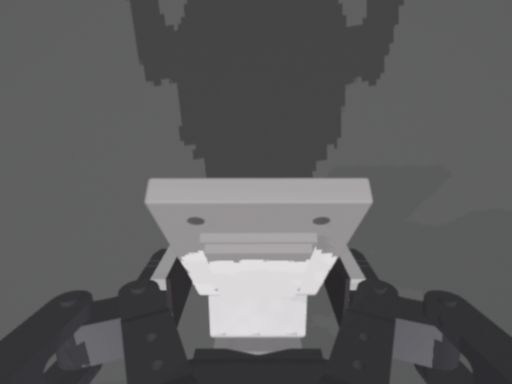

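View pics/s15.png

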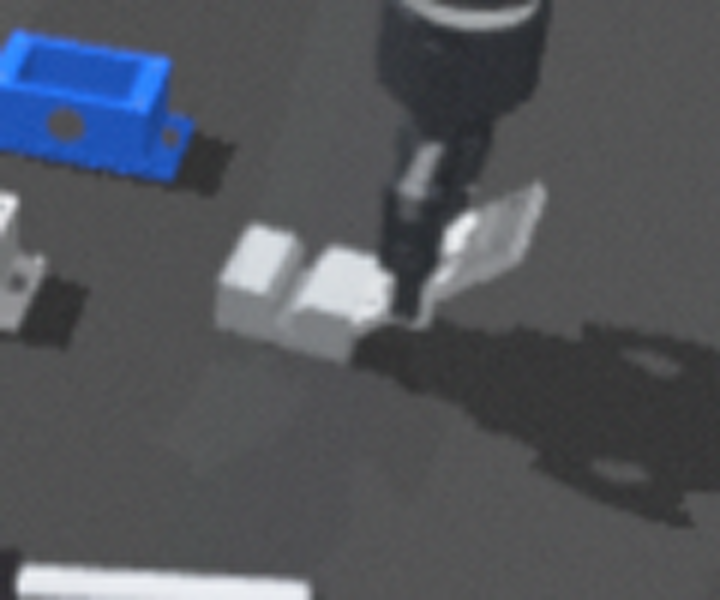

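```bash
python3 - <<'E'
from h import *
import pickle;s=pickle.load(open('w15.pkl','rb'))
pnp(s,[(196,221),(321,220.5),(147,203),(371,202),(149,180),(370,179)],[(39,18,8),(39,-18,8),(50,30,8),(50,-30,8),(50,30,0),(50,-30,0)])
E
```

```text
mid [537.9 283.2  60.9] ax [0.09  0.712 0.696] lip [-0.107 -0.688  0.718] elev 44.1 err [1.35028355]
```

send_rows(
  plan=[
    [[-0.3,-2.5,2.5],0,45],
    [[-0.7,-5,5],0,45],
    [[-1.1,-7.5,7.5],0,45],
    [[-1.5,-10,9.5],0,45],
    [[-1.8,-12.5,11.5],0,45],
  ],
)

```text
time_s: 11.38
eef_pos: [532.8, 259.6, 51.3]
ee_rot: [0.052, 0.705, -0.052, 0.705]
contact_force: [0.8, 0.8, -2.1]
width: 58.4
```

```bash
python3 - <<'E'
from h import *
s=snap('wrist','w16.png');st=readout.state();print(st['eef_pos'],st['ee_rot'],st['width'],st['contact_force'],st['ft_torque'])
import pickle;pickle.dump(s,open('w16.pkl','wb'))
s=snap('scene');i=s['color'][150:250,270:390]
cv2.imwrite('pics/s16.png',cv2.resize(i,None,fx=6,fy=6,interpolation=cv2.INTER_CUBIC))
E
```

```text
[532.87593866 259.17752985  51.49187411] [ 0.05206836  0.7050457  -0.05211455  0.70532511] 58.336686262390245 [ 0.26787549 -0.87936091 -1.69346986] [-0.00633127  0.02324311 -0.06082987]
```

View pics/w16.png

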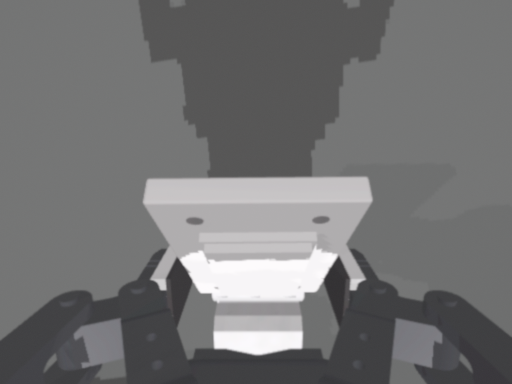

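View pics/s16.png

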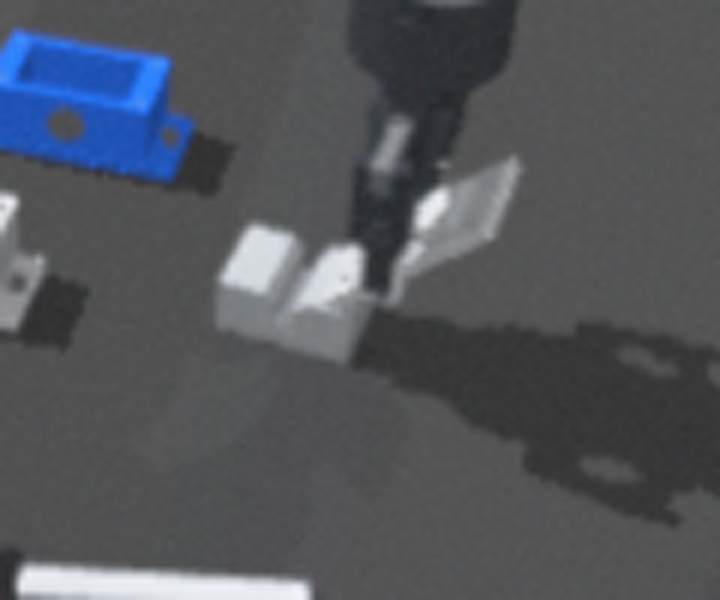

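send_rows(
  plan=[
    [[1.2,10,0],0,45],
    [[2.6,19,0],0,45],
    [[2.6,19,-14],0,45],
    [[2.6,19,-26],0,45],
    [[2.6,19,-26],0,45],
  ],
)

```text
time_s: 11.9
eef_pos: [533.9, 279.0, 21.8]
ee_rot: [0.051, 0.707, -0.052, 0.704]
contact_force: [-0.6, 0.2, -2.7]
width: 58.4
```

send_rows(
  plan=[
    [[-0.3,-2,0],0,45],
    [[-0.6,-4,0],0,45],
    [[-0.9,-6,1],0,45],
    [[-1.2,-8,3],0,45],
    [[-1.5,-10,5],0,45],
  ],
)

```text
time_s: 12.32
eef_pos: [534.2, 270.2, 30.6]
ee_rot: [0.053, 0.705, -0.051, 0.706]
contact_force: [4.2, 8.7, -5.9]
width: 58.3
```

```bash
python3 - <<'E'
from h import *
s=snap('wrist','w17.png');st=readout.state();print(st['eef_pos'],st['ee_rot'],st['width'],st['contact_force'],st['ft_torque'])
import pickle;pickle.dump(s,open('w17.pkl','wb'))
s=snap('scene');i=s['color'][150:250,270:390]
cv2.imwrite('pics/s17.png',cv2.resize(i,None,fx=6,fy=6,interpolation=cv2.INTER_CUBIC))
E
```

```text
[534.20915351 270.02287604  30.95538218] [ 0.05327052  0.70458567 -0.05098404  0.70577753] 58.5545009516242 [-0.75566298 12.51750634 -5.55387068] [ 2.30849379  0.08223787 -0.02104516]
```

View pics/w17.png

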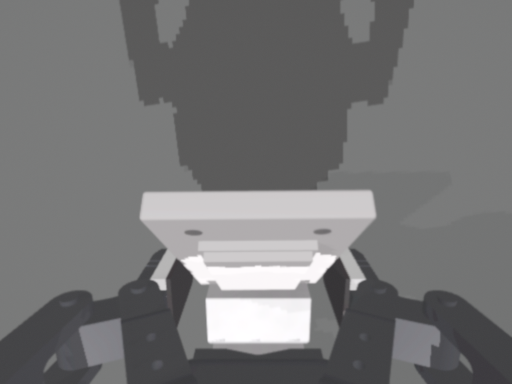

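View pics/s17.png

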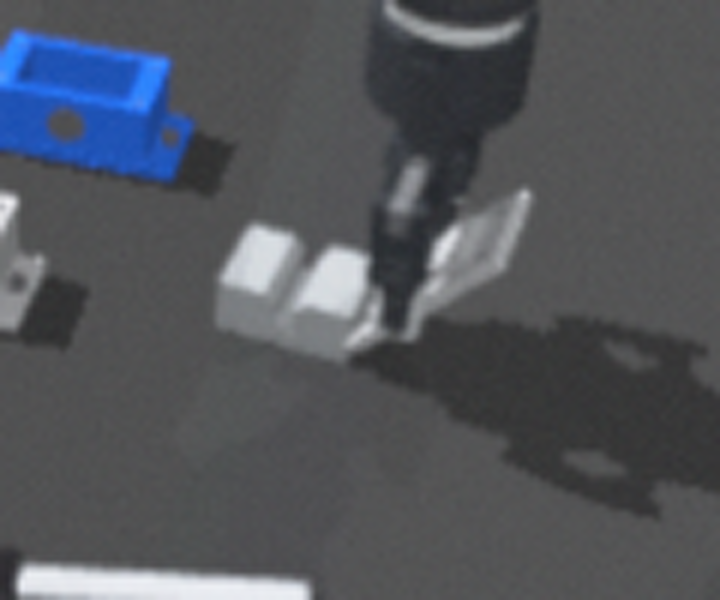

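send_rows(
  plan=[
    [[-0.4,-3,2],0,45],
    [[-0.9,-6,5],0,45],
    [[-1.3,-9,7.5],0,45],
    [[-1.8,-12,10],0,45],
    [[-2.2,-15,12],0,45],
  ],
)

```text
time_s: 12.83
eef_pos: [532.0, 255.1, 42.8]
ee_rot: [0.053, 0.705, -0.051, 0.706]
contact_force: [-0.9, 12.6, -6.6]
width: 57.8
```

```bash
python3 - <<'E'
from h import *
s=snap('wrist','w18.png');st=readout.state();print(st['eef_pos'],st['ee_rot'],st['width'],st['contact_force'],st['ft_torque'])
import pickle;pickle.dump(s,open('w18.pkl','wb'))
s=snap('scene');i=s['color'][150:250,270:390]
cv2.imwrite('pics/s18.png',cv2.resize(i,None,fx=6,fy=6,interpolation=cv2.INTER_CUBIC))
E
```

```text
[532.03980404 254.72481838  43.07800401] [ 0.05320317  0.70453    -0.0510434   0.70583388] 57.91024834928106 [ 1.11969272 10.59120828 -5.63504378] [ 2.26214362 -0.04685471 -0.07706147]
```

View pics/w18.png

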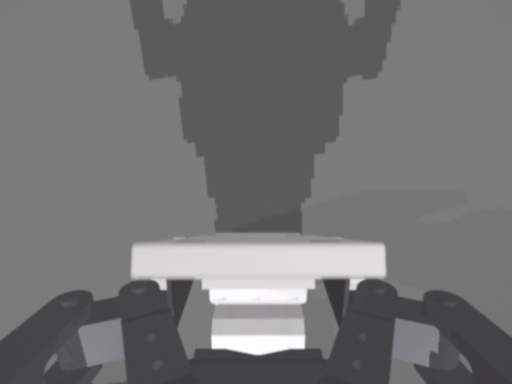

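View pics/s18.png

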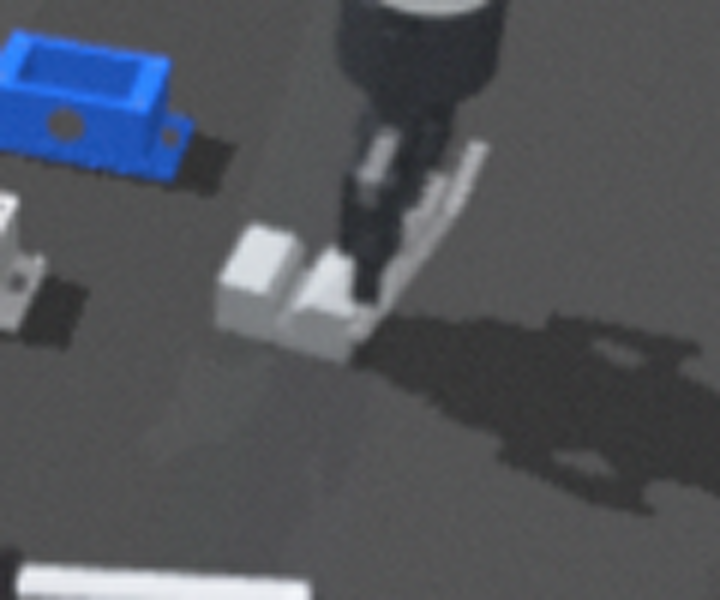

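```bash
python3 - <<'E'
from h import *
import pickle;s=pickle.load(open('w18.pkl','rb'))
pnp(s,[(133,277),(384,277),(132,244),(385,244),(203,288),(315,288)],[(50,30,8),(50,-30,8),(50,30,0),(50,-30,0),(30,18,11),(30,-18,11)])
E
```

```text
mid [534.5 261.4  68.5] ax [0.056 0.493 0.868] lip [-0.128 -0.859  0.496] elev 60.3 err [2.65756105]
```

```bash
cat >> h.py <<'E'
def cpts():
    P=[]
    for x in (-50,50):
        for y in (-30,30):
            for z in (0,8): P.append((x,y,z))
    for x in (-30,30):
        for y in (-18,18): P.append((x,y,8)); 
    for x in (-28.5,28.5):
        for y in (-16.5,16.5): P.append((x,y,14))
    return np.array(P,float)
EDG=[(0,1),(2,3),(4,5),(6,7),(0,2),(1,3),(4,6),(5,7),(0,4),(1,5),(2,6),(3,7),(8,9),(10,11),(8,10),(9,11),(12,13),(14,15),(12,14),(13,15)]
def cover_pose(mid,th,yaw):
    # u=(cos yaw,sin yaw); x axis= cos th u + sin th z ; lip z axis = -sin th u + cos th z
    u=np.array([np.cos(yaw),np.sin(yaw),0]);z=np.array([0,0,1.])
    X=np.cos(th)*u+np.sin(th)*z;Z=-np.sin(th)*u+np.cos(th)*z;Y=np.cross(Z,X)
    return np.stack([X,Y,Z],1),np.array(mid,float)
def world(mid,th,yaw,P=None):
    R,m=cover_pose(mid,th,yaw);P=cpts() if P is None else P
    return (P-[0,0,4])@R.T+m
def draw(s,W,fn,box,f):
    x0,y0,x1,y1=box
    im=cv2.resize(s['color'][y0:y1,x0:x1],None,fx=f,fy=f,interpolation=cv2.INTER_CUBIC)
    q=(proj(s,W)-[x0,y0]+.5)*f-.5
    for a,b in EDG: cv2.line(im,tuple(q[a].round().astype(int).tolist()),tuple(q[b].round().astype(int).tolist()),(0,0,255) if a<8 else (0,200,0),1)
    cv2.imwrite('pics/'+fn,im)
E
python3 - <<'E'
from h import *
import pickle;s=pickle.load(open('w18.pkl','rb'))
sc=eyes.snapshot('scene')
y=np.radians(81.6)
for k,(m,t) in enumerate([((533.5,261.4,68.5),61),((533.5,260,64),75)]):
    W=world(m,np.radians(t),y)
    draw(s,W,f'o{k}.png',(100,200,420,384),2); draw(sc,W,f'p{k}.png',(310,160,380,230),8)
a=[cv2.imread(f'pics/o{k}.png') for k in (0,1)];b=[cv2.imread(f'pics/p{k}.png') for k in (0,1)]
A=np.vstack(a)[:, :];B=np.hstack(b)
cv2.imwrite('pics/oo.png',cv2.resize(A,None,fx=.8,fy=.8));cv2.imwrite('pics/pp.png',cv2.resize(B,None,fx=.7,fy=.7))
E
```

```text
(no output)
```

View pics/oo.png

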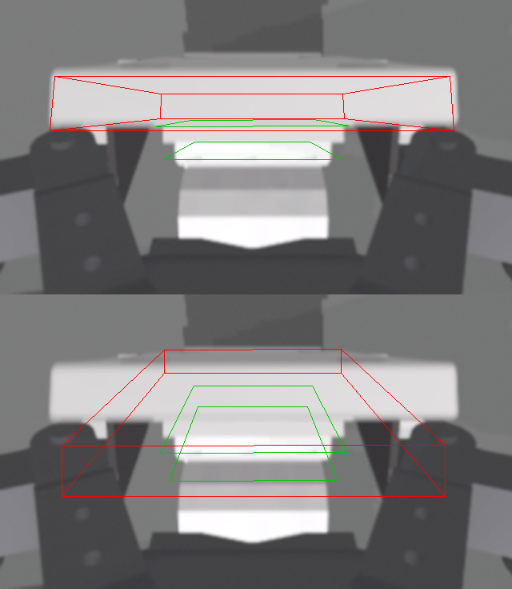

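View pics/pp.png

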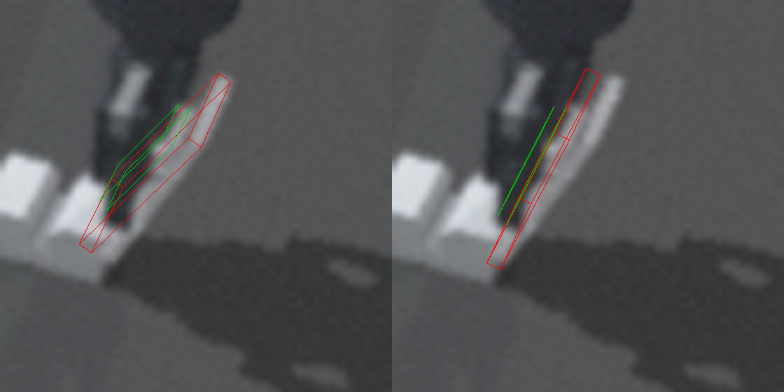

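```bash
python3 - <<'E'
from h import *
from scipy.optimize import least_squares
import pickle;s=pickle.load(open('w18.pkl','rb'));sc=eyes.snapshot('scene')
O=np.array([(50,30,0),(50,-30,0),(50,30,8),(50,-30,8),(-50,30,0),(-50,-30,0)],float)
I=np.array([(133,244),(385,244),(133,277),(384,277),(176,238),(342,238)],float)
def f(p): return (proj(s,world(p[:3],p[3],p[4],O))-I).ravel()
r=least_squares(f,[533,261,65,1.2,1.42]);print(r.x[:3].round(1),np.degrees(r.x[3:]).round(1),r.fun.round(1))
W=world(r.x[:3],r.x[3],r.x[4]);draw(s,W,'o3.png',(100,200,420,384),2); draw(sc,W,'p3.png',(310,160,380,230),8)
E
```

```text
[534.8 267.4  68.1] [66.4 81.6] [ -1.4  -0.8   1.2  -1.2  -3.1   1.1   4.1   0.6  25.    0.4 -27.    0.2]
```

View pics/p3.png

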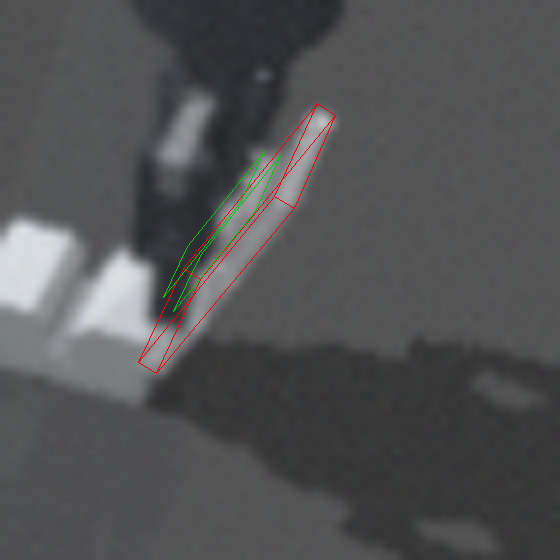

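View pics/o3.png

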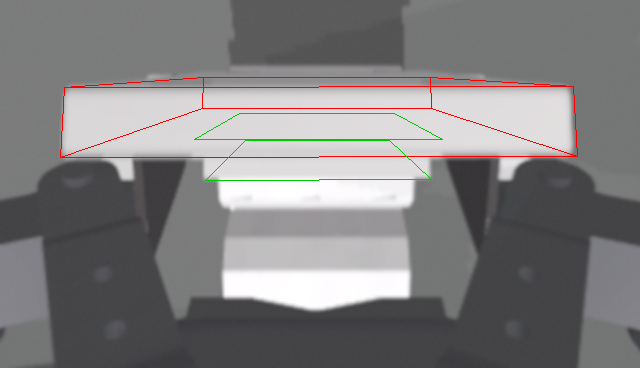

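send_rows(
  plan=[
    [[0.6,4,4],0,45],
    [[0.6,4,24],0,45],
    [[-2,-15,26],0,45],
    [[-4.7,-33,26],0,45],
    [[-4.7,-33,26],0,45],
  ],
)

```text
time_s: 13.45
eef_pos: [527.0, 218.6, 68.8]
ee_rot: [0.052, 0.705, -0.053, 0.705]
contact_force: [-0.6, 0.5, -2.6]
width: 57.8
```

```bash
cat >> h.py <<'E'
from scipy.optimize import least_squares
def fit(s,O,I,x0):
    O=np.array(O,float);I=np.array(I,float)
    f=lambda p:(proj(s,world(p[:3],p[3],p[4],O))-I).ravel()
    r=least_squares(f,x0,loss='soft_l1');print(r.x[:3].round(1),np.degrees(r.x[3:]).round(1),r.fun.round(1));return r.x
def look(tag,sbox=(290,150,390,230),f=7):
    import pickle
    s=snap('wrist');sc=snap('scene');st=readout.state()
    print(st['time_s'],st['eef_pos'].round(1),round(st['width'],1),st['contact_force'].round(1))
    pickle.dump((s,sc),open(tag+'.pkl','wb'))
    x0,y0,x1,y1=sbox
    b=cv2.resize(sc['color'][y0:y1,x0:x1],None,fx=f,fy=f,interpolation=cv2.INTER_CUBIC)
    cv2.imwrite(f'pics/{tag}_s.png',b); cv2.imwrite(f'pics/{tag}_w.png',s['color'])
E
python3 -c "
from h import *
look('a1')"
```

```text
13.55 [527.3 220.5  68.6] 57.8 [-0.6 -0.2 -1.3]
```

View pics/a1_s.png

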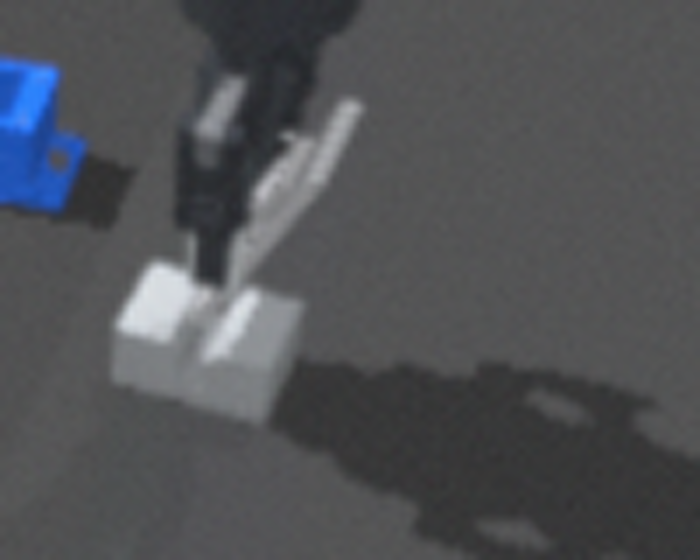

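View pics/a1_w.png

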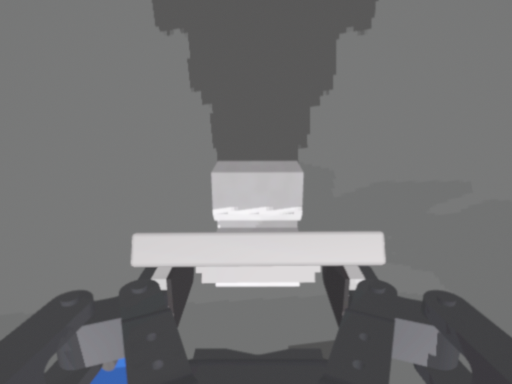

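```bash
python3 - <<'E'
from h import *
import pickle
s,sc=pickle.load(open('a1.pkl','rb'))
O=[(50,30,0),(50,-30,0),(50,30,8),(50,-30,8),(28.5,16.5,14),(28.5,-16.5,14)]
I=[(133,234),(384,233),(133,265),(384,265),(216,285),(299,285)]
x=fit(s,O,I,[529,230,92,1.15,1.42])
draw(sc,world(x[:3],x[3],x[4]),'a1o.png',(310,150,370,220),9)
x[1]-=2.5;x[2]-=1
draw(sc,world(x[:3],x[3],x[4]),'a1p.png',(310,150,370,220),9)
cv2.imwrite('pics/a1q.png',np.hstack([cv2.imread('pics/a1o.png'),cv2.imread('pics/a1p.png')])[:600,:])
cv2.imwrite('pics/a1q.png',cv2.resize(cv2.imread('pics/a1q.png'),None,fx=.74,fy=.74))
E
```

```text
[529.6 229.8  92.6] [62.7 81.6] [  1.9  -1.2  -2.1  -0.7  -0.4   1.6   0.4   1.1 -13.2  -0.1  15.   -0.3]
```

View pics/a1q.png

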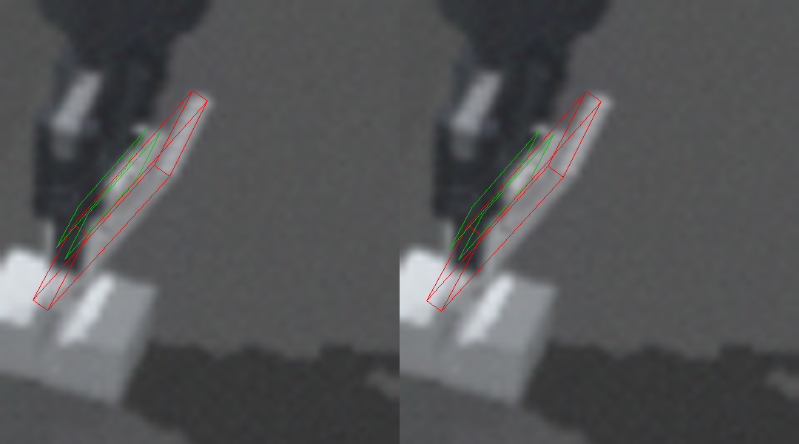

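send_rows(
  plan=[
    [[0.3,2,-8],0,45],
    [[0.3,2,-16],0,45],
    [[0.3,2,-22],0,45],
    [[0.3,2,-24],0,45],
    [[0,0,-24],0,45],
  ],
)

```text
time_s: 13.97
eef_pos: [527.1, 220.9, 43.2]
ee_rot: [0.051, 0.705, -0.052, 0.705]
contact_force: [-0.0, -5.2, 3.7]
width: 57.9
```

```bash
python3 -c "
from h import *
look('a2')"
```

```text
14.0667 [527.1 220.7  43.2] 57.8 [ 0.9 -5.2  2.6]
```

View pics/a2_s.png

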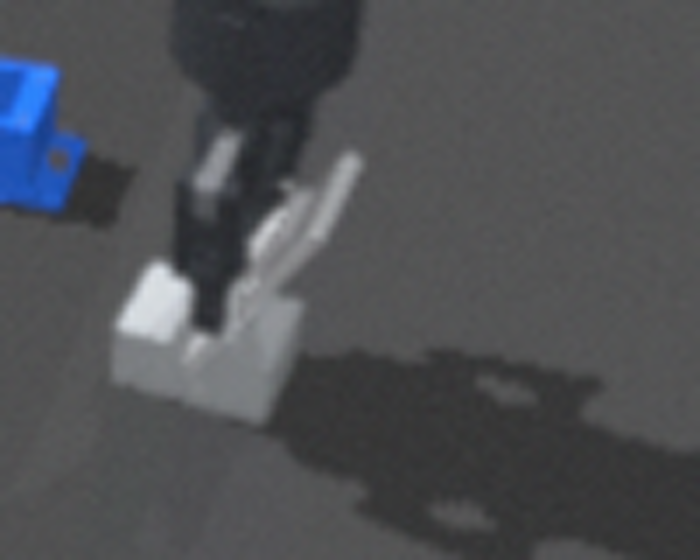

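View pics/a2_w.png

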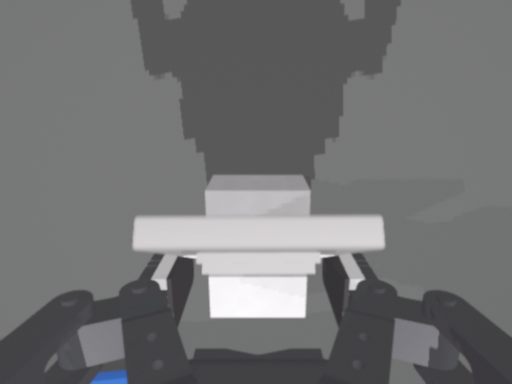

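send_rows(
  plan=[
    [[-0.4,-3,0],0,45],
    [[-0.9,-6,0],0,45],
    [[-1.3,-9,0],0,45],
    [[-1.8,-12,0],0,45],
    [[-1.8,-12,0],0,45],
  ],
)

```text
time_s: 14.48
eef_pos: [525.9, 210.4, 44.3]
ee_rot: [0.053, 0.704, -0.051, 0.706]
contact_force: [3.0, 10.6, 2.1]
width: 57.7
```

```bash
python3 -c "
from h import *
look('a3')"
```

```text
14.5833 [525.9 210.5  44.3] 57.7 [ 2.3 11.8  2.2]
```

View pics/a3_s.png

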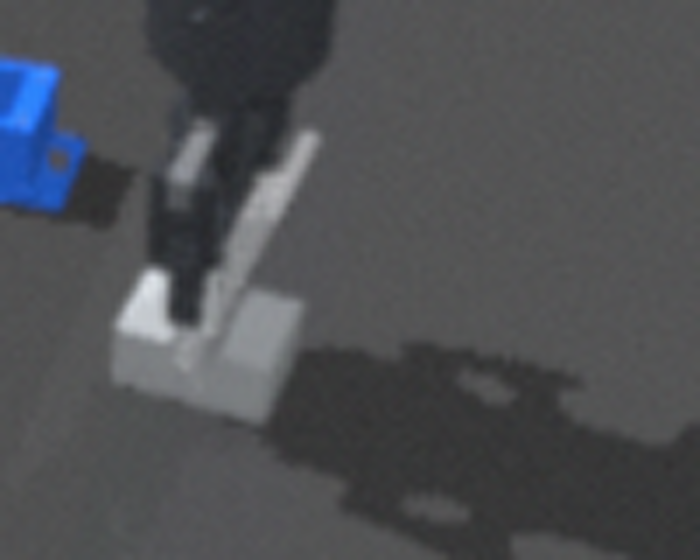

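View pics/a3_w.png

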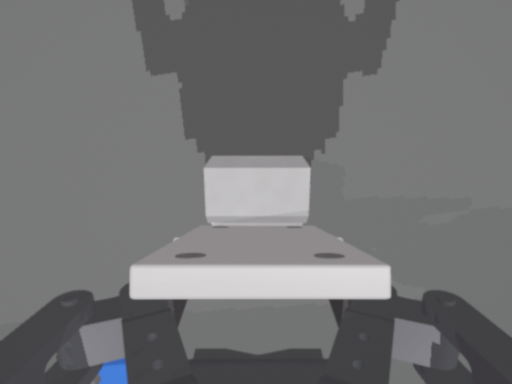

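```bash
python3 - <<'E'
from h import *
import pickle
s,sc=pickle.load(open('a3.pkl','rb'))
O=[(50,30,0),(50,-30,0),(50,30,8),(50,-30,8),(39,18,0),(39,-18,0)]
I=[(131,267),(391,267),(133,296),(389,296),(191,256),(330,256)]
x=fit(s,O,I,[527,218,67,1.3,1.42])
draw(sc,world(x[:3],x[3],x[4]),'a3o.png',(310,150,370,220),9)
E
```

```text
[529.5 225.6  68.9] [76.  81.5] [ 0.7 -0.6 -0.7 -0.6 -0.9  4.5  0.9  4.5  1.5 -0.6 -1.4 -0.6]
```

View pics/a3o.png

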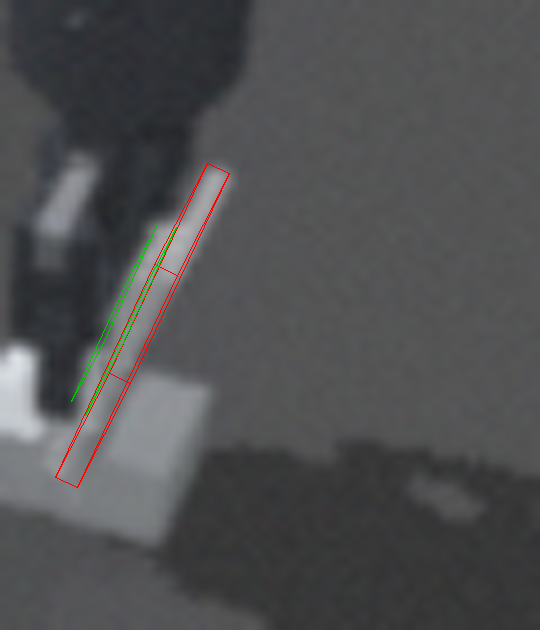

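send_rows(
  plan=[
    [[-0.4,-3,-1],0,45],
    [[-0.8,-5,-3],0,45],
    [[-0.8,-5,-5],0,45],
    [[-0.8,-5,-6],0,45],
  ],
)

```text
time_s: 14.92
eef_pos: [525.1, 205.7, 38.2]
ee_rot: [0.053, 0.704, -0.051, 0.706]
contact_force: [2.0, 12.3, 3.5]
width: 57.6
```

```bash
python3 -c "
from h import *
look('a4')"
```

```text
15.0167 [525.  205.7  38.1] 57.3 [ 2.7 11.3  1.1]
```

View pics/a4_s.png

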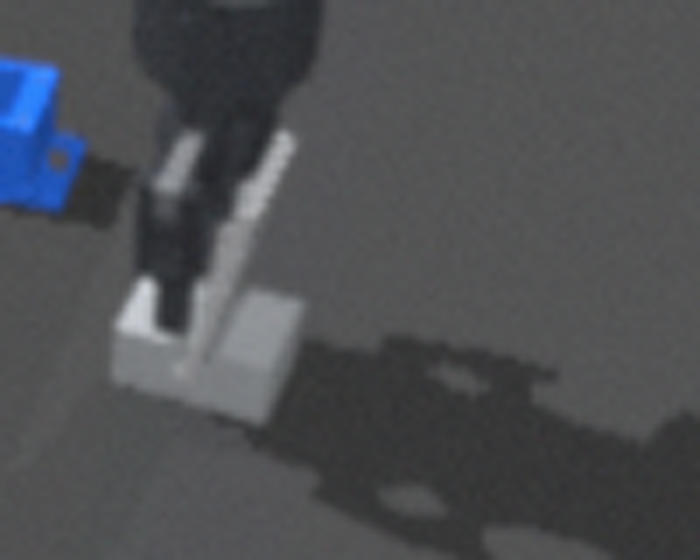

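View pics/a4_w.png

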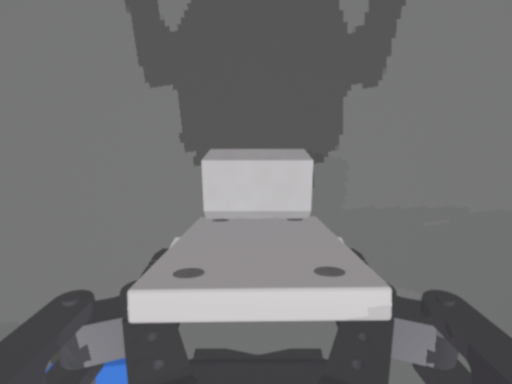

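send_rows(
  plan=[
    [[0,0,-1],0,70],
    [[0,0,-1],0,72],
    [[0,0,-1],0,72],
    [[0,0,-1],0,72],
  ],
)

```text
time_s: 15.35
eef_pos: [524.2, 203.8, 36.5]
ee_rot: [0.052, 0.705, -0.052, 0.705]
contact_force: [0.4, -0.3, -0.7]
width: 71.9
```

```bash
python3 -c "
from h import *
look('a5')"
```

```text
15.45 [524.3 203.8  36.7] 71.9 [-0.1 -0.2 -0.6]
```

View pics/a5_s.png

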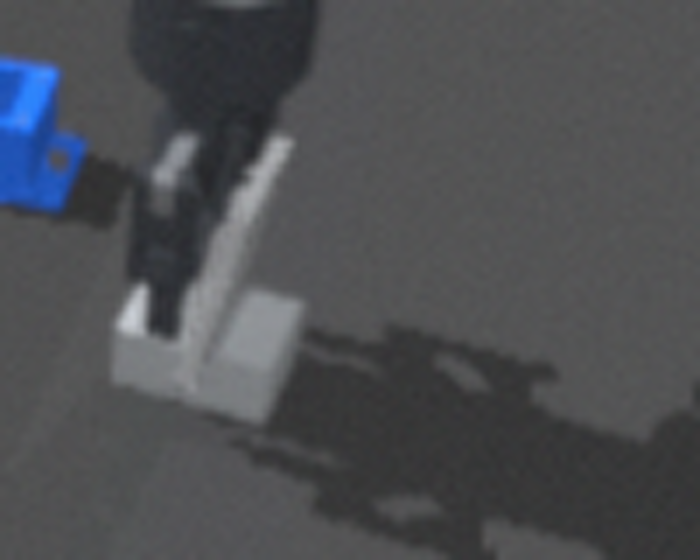

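View pics/a5_w.png

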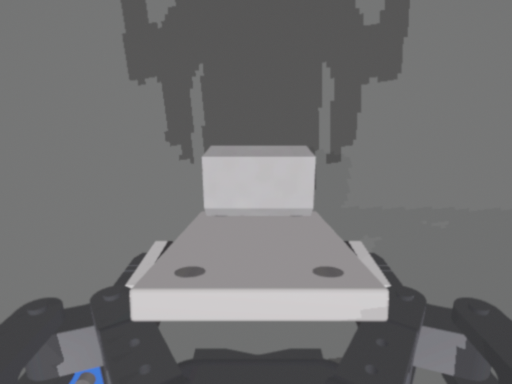

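```bash
python3 - <<'E'
from h import *
import pickle
s,sc=pickle.load(open('a5.pkl','rb'))
O=[(50,30,0),(50,-30,0),(50,30,8),(50,-30,8),(39,18,0),(39,-18,0)]
I=[(131,288),(386,288),(133,319),(385,318),(190,272),(328,272)]
x=fit(s,O,I,[527,218,62,1.4,1.42])
for p in [(206,156),(311,156),(204,208),(313,208)]: print(atz(s,p,31).round(1))
print('far edge pred',(np.array([527,211.4])+35*np.array([.1464,.9892])).round(1))
cv2.imwrite('pics/a5c.png',cv2.resize(s['color'][130:340,110:410],None,fx=2.6,fy=2.6))
E
```

```text
[527.2 216.9  60.4] [79.4 81.7] [ 0.3 -0.4  0.2 -0.6 -0.5  1.2  0.   2.   1.4 -0.4 -2.2 -0.5]
[508.7 249.7  31. ]
[554.5 242.9  31. ]
[503.2 225.9  31. ]
[552.9 218.6  31. ]
far edge pred [532.1 246. ]
```

View pics/a5c.png

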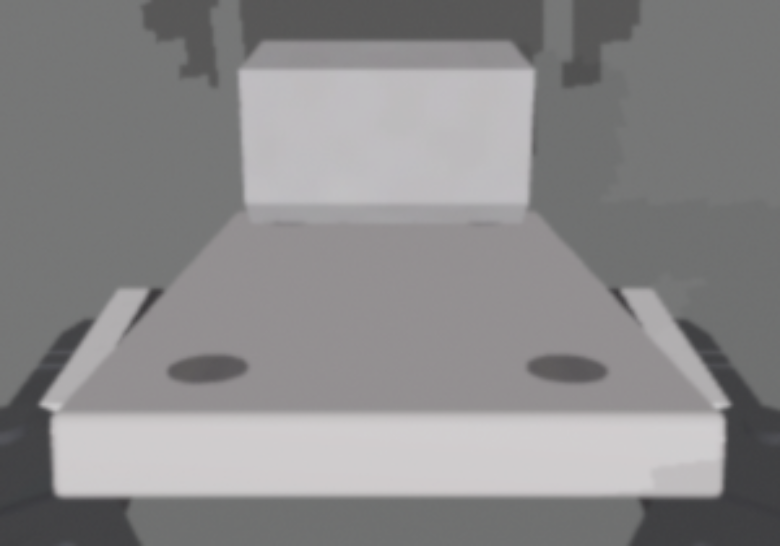

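send_rows(
  plan=[
    [[0,0,10],0,72],
    [[1,6,22],0,72],
    [[2.2,17,22],0,72],
    [[2.2,17,22],0,72],
    [[2.2,17,22],0,72],
  ],
)

```text
time_s: 15.87
eef_pos: [526.4, 221.4, 58.6]
ee_rot: [0.052, 0.705, -0.052, 0.705]
contact_force: [0.3, 0.3, -0.3]
width: 71.8
```

```bash
python3 -c "
from h import *
look('a6')"
```

```text
15.9667 [526.2 220.8  58.2] 72.2 [-0.9  0.1 -0.1]
```

View pics/a6_w.png

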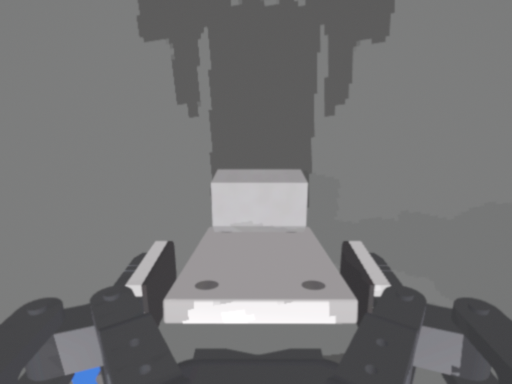

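View pics/a6_s.png

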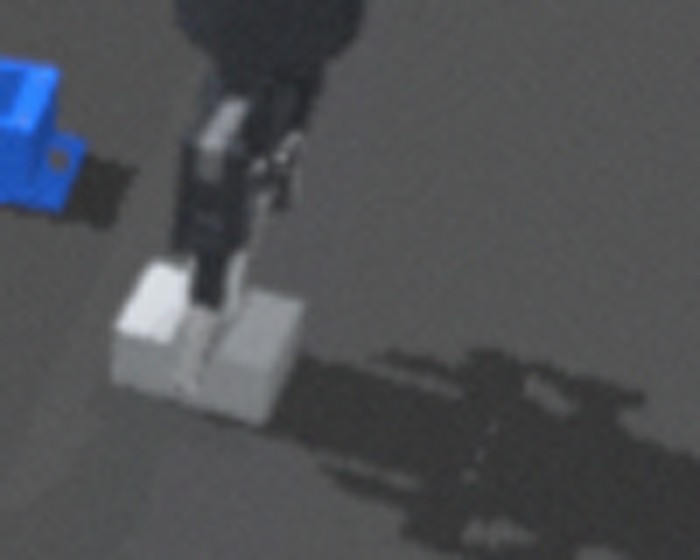

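send_rows(
  plan=[
    [[0,0,0],0,50],
    [[0,0,0],0,45],
    [[0,0,0],0,45],
    [[0,0,0],0,45],
    [[0,0,0],0,45],
  ],
)

```text
time_s: 16.38
eef_pos: [526.3, 220.7, 58.6]
ee_rot: [0.052, 0.705, -0.052, 0.705]
contact_force: [-2.3, -1.2, 1.7]
width: 59.2
```

send_rows(
  plan=[
    [[0,0,0],0,45],
    [[0,0,20],0,45],
    [[0,0,40],0,45],
    [[3,22,40],0,45],
    [[6,43,40],0,45],
  ],
)

```text
time_s: 16.8
eef_pos: [533.4, 264.1, 100.0]
ee_rot: [0.053, 0.704, -0.052, 0.706]
contact_force: [-0.0, 0.7, -2.2]
width: 58.9
```

```bash
python3 -c "
from h import *
look('a7')"
```

```text
16.9 [532.8 266.1  98.8] 58.6 [-0.4  0.8 -2. ]
```

View pics/a7_w.png

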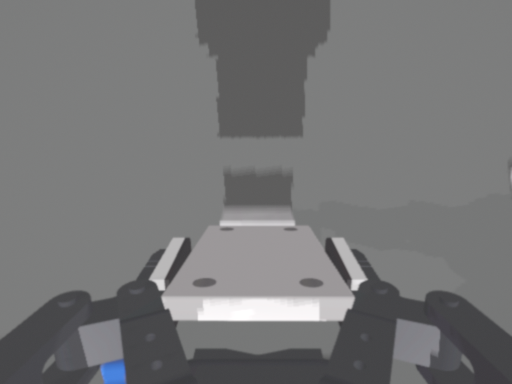

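View pics/a7_s.png

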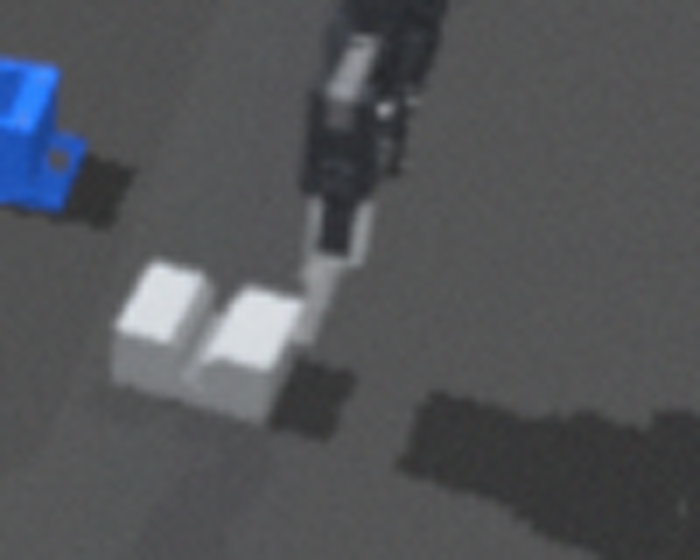

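send_rows(
  plan=[
    [[0,0,-14],0,45],
    [[0,0,-28],0,45],
    [[0,0,-28],0,45],
    [[-0.7,-5,-28],0,45],
    [[-1.3,-9,-28],0,45],
  ],
)

```text
time_s: 17.32
eef_pos: [531.3, 255.1, 71.2]
ee_rot: [0.053, 0.705, -0.051, 0.705]
contact_force: [-0.5, 7.8, -5.3]
width: 58.8
```

send_rows(
  plan=[
    [[-0.6,-4,0],0,45],
    [[-1.2,-8,0],0,45],
    [[-1.8,-12,0],0,45],
    [[-2.3,-16,0],0,45],
  ],
)

```text
time_s: 17.65
eef_pos: [529.3, 239.4, 71.9]
ee_rot: [0.053, 0.705, -0.051, 0.706]
contact_force: [-0.5, 9.9, -5.3]
width: 59.4
```

```bash
python3 -c "
from h import *
look('a8')"
```

```text
17.75 [529.3 239.   71.9] 58.8 [-0.8  5.5 -4.3]
```

View pics/a8_w.png

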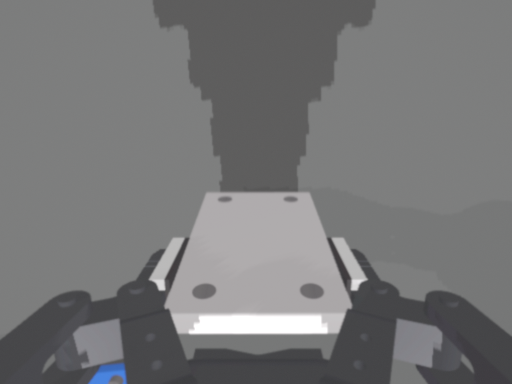

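View pics/a8_s.png

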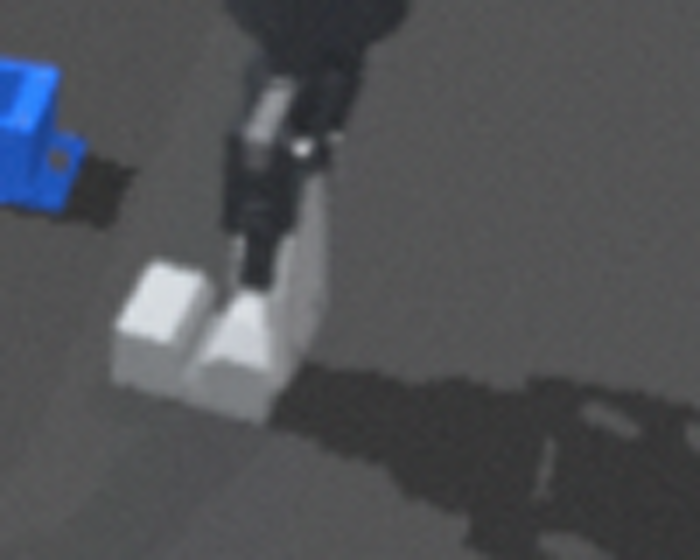

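send_rows(
  plan=[
    [[-0.7,-5,0],0,45],
    [[-1.4,-10,-1],0,45],
    [[-2.1,-15,-2.5],0,45],
    [[-2.8,-20,-4.5],0,45],
    [[-3.6,-25,-7],0,45],
  ],
)

```text
time_s: 18.17
eef_pos: [526.1, 214.4, 65.7]
ee_rot: [0.053, 0.704, -0.051, 0.706]
contact_force: [-2.4, 7.5, 4.6]
width: 59.2
```

```bash
python3 -c "
from h import *
look('a9')"
```

```text
18.2667 [526.  213.8  65.3] 58.9 [-1.2  3.7  4. ]
```

View pics/a9_w.png

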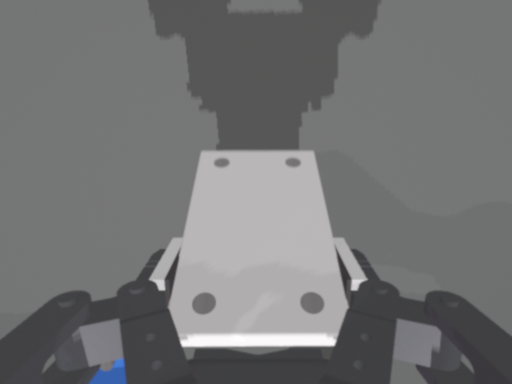

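View pics/a9_s.png

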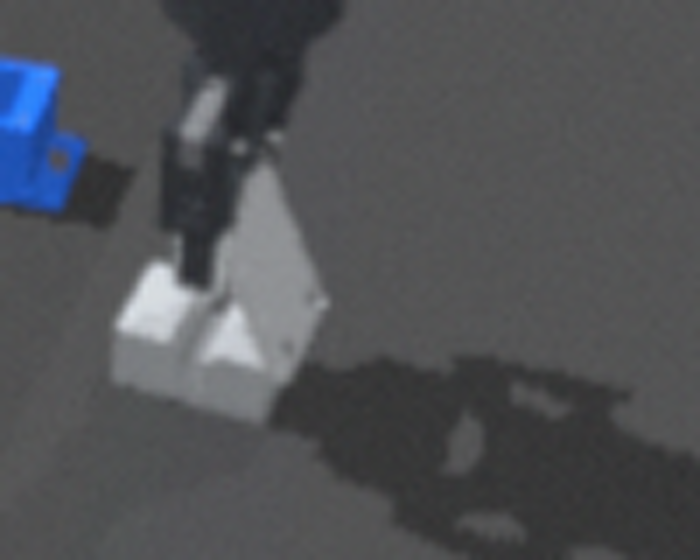

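```bash
python3 - <<'E'
from h import *
import pickle
s,sc=pickle.load(open('a9.pkl','rb'))
O=[(39,18,0),(39,-18,0),(-39,18,0),(-39,-18,0)]
I=[(203.5,303),(313,302.5),(222,162.5),(293,162)]
x=fit(s,O,I,[527,220,70,2.1,1.42])
draw(sc,world(x[:3],x[3],x[4]),'a9o.png',(310,150,370,220),9)
E
```

```text
[529.3 230.5  74.2] [114.7  81.8] [ 0.1 -0.  -0.  -0.  -0.4 -0.1  0.2  0.1]
```

View pics/a9o.png

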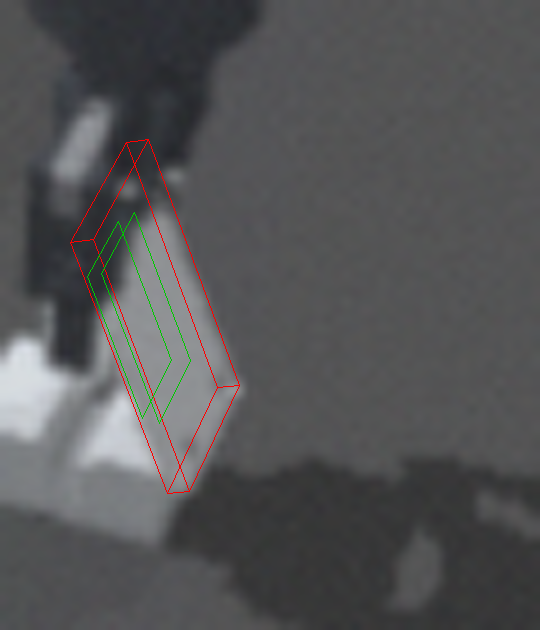

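send_rows(
  plan=[
    [[1,0,30],0,45],
    [[4,-20,50],1,45],
    [[9,-60,50],3,45],
    [[14,-100,50],5,45],
    [[18,-138,45],5.65,45],
  ],
)

```text
time_s: 18.68
eef_pos: [544.0, 74.0, 110.7]
ee_rot: [0.016, 0.706, -0.016, 0.708]
contact_force: [-0.1, 0.1, -2.0]
width: 58.9
```

send_rows(
  plan=[
    [[5,-35,-10],0,45],
    [[6,-43,-15],0,45],
    [[6,-43,-15],0,45],
    [[6,-43,-15],0,45],
  ],
)

```text
time_s: 19.02
eef_pos: [549.3, 32.6, 94.1]
ee_rot: [0.018, 0.707, -0.018, 0.707]
contact_force: [0.5, 0.4, -1.6]
width: 59.5
```

```bash
python3 -c "
from h import *
look('b1',(220,130,320,210))"
```

```text
19.1167 [549.5  33.8  94.4] 59.2 [-0.2  0.7 -1.3]
```

View pics/b1_w.png

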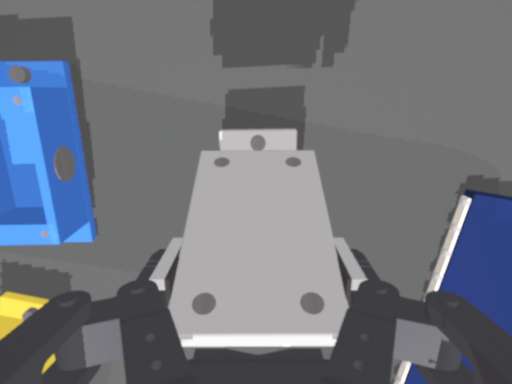

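View pics/b1_s.png

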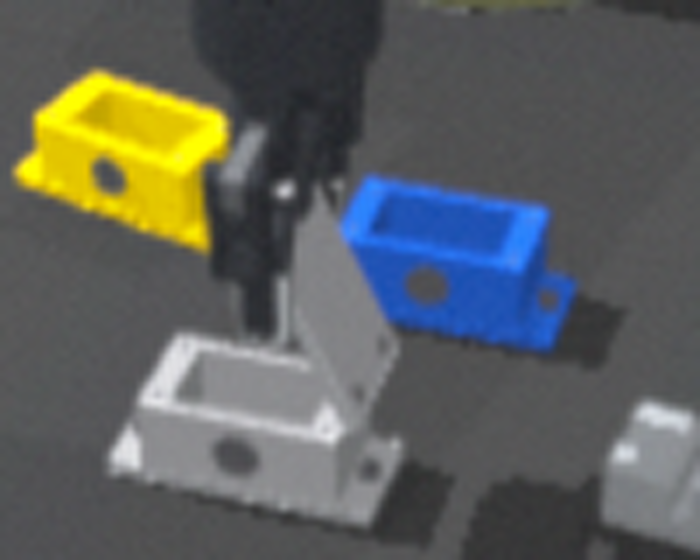

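send_rows(
  plan=[
    [[0,0,-6],0,45],
    [[0,0,-12],0,45],
    [[0,0,-16],0,45],
    [[-0.1,-3,-16],0,45],
    [[-0.3,-6,-17],0,45],
  ],
)

```text
time_s: 19.53
eef_pos: [548.9, 27.9, 76.5]
ee_rot: [0.017, 0.707, -0.016, 0.707]
contact_force: [-0.3, 9.8, -1.8]
width: 59.0
```

send_rows(
  plan=[
    [[-0.2,-4,-2],0,45],
    [[-0.4,-8,-4],0,45],
    [[-0.5,-12,-7],0,45],
    [[-0.5,-12,-7],0,45],
  ],
)

```text
time_s: 19.87
eef_pos: [548.6, 15.1, 69.6]
ee_rot: [0.018, 0.707, -0.017, 0.707]
contact_force: [-0.1, 5.5, -0.4]
width: 59.4
```

```bash
python3 -c "
from h import *
look('b2',(220,130,320,210))"
```

```text
19.9667 [548.6  15.4  69.9] 59.1 [-0.4  6.2 -0.4]
```

View pics/b2_w.png

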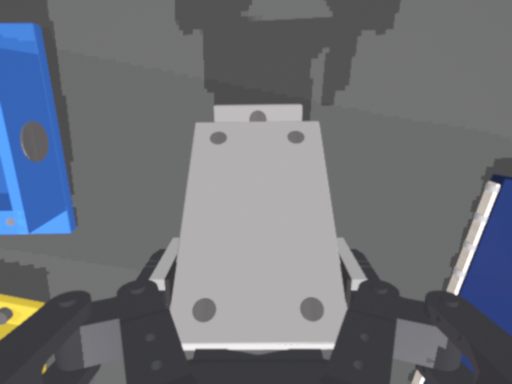

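View pics/b2_s.png

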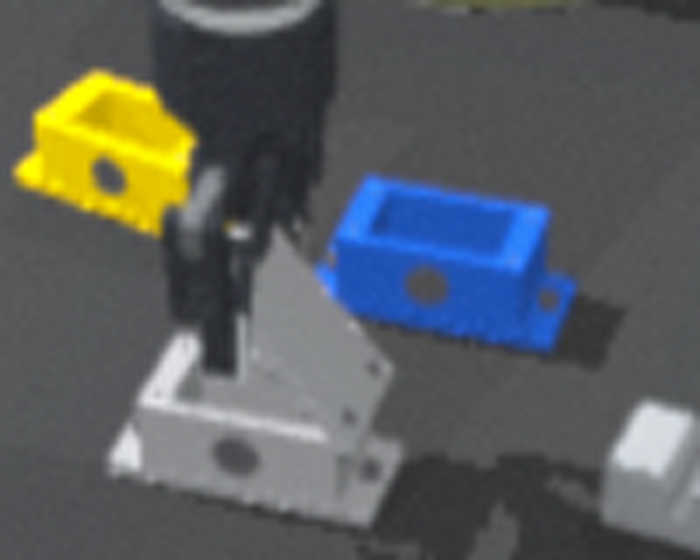

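```bash
cat >> h.py <<'E'
def lay(tag,I,x0,edge=np.array([549.9,15.6]),yaw=np.radians(87.35)):
    import pickle
    s,sc=pickle.load(open(tag+'.pkl','rb'))
    O=[(39,18,0),(39,-18,0),(-39,18,0),(-39,-18,0)]
    x=fit(s,O,I,x0)
    u=np.array([np.cos(yaw),np.sin(yaw)]);r=np.array([u[1],-u[0]])
    d=x[:2]-edge;th=x[3]
    M=np.array([d@u,x[2]])
    a=np.array([np.cos(th),np.sin(th)]);n=np.array([-np.sin(th),np.cos(th)])
    E=np.array([46,45.])-M
    print('M u,z',M.round(1),'lat',(d@r).round(1),'edge in cover: a',(E@a).round(1),'n',(E@n).round(1),'(n=4 touching)')
    return x
E
python3 - <<'E'
from h import *
lay('b2',[(204,310),(312,310),(218.5,138),(296,137.5)],[550,30,78,2.2,1.52])
E
```

```text
[550.3  37.1  81.9] [129.1  87.5] [-0.   0.2 -0.1 -0.2  0.  -0.1  0.1  0.1]
M u,z [21.5 81.9] lat -0.5 edge in cover: a -44.1 n 4.3 (n=4 touching)
```

send_rows(
  plan=[
    [[-0.2,-3.8,-2.6],0,45],
    [[-0.3,-7.4,-5.8],0,45],
    [[-0.5,-10.7,-9],0,45],
    [[-0.6,-13.7,-12.4],0,45],
    [[-0.7,-16.2,-15.6],0,45],
  ],
)

```text
time_s: 20.38
eef_pos: [548.1, -0.8, 54.5]
ee_rot: [0.018, 0.707, -0.017, 0.707]
contact_force: [0.3, 7.5, 1.5]
width: 58.7
```

```bash
python3 -c "
from h import *
look('b3',(220,130,320,210))"
```

```text
20.4833 [548.   -1.   54.3] 59.5 [-1.1  4.9  1.7]
```

View pics/b3_w.png

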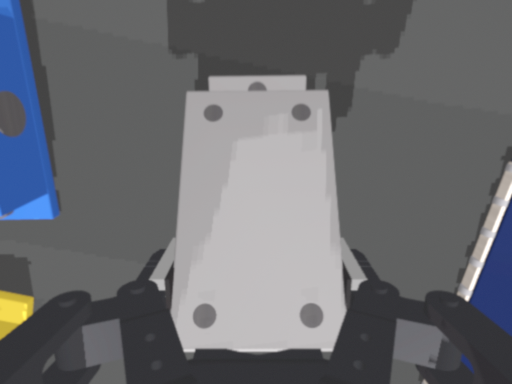

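View pics/b3_s.png

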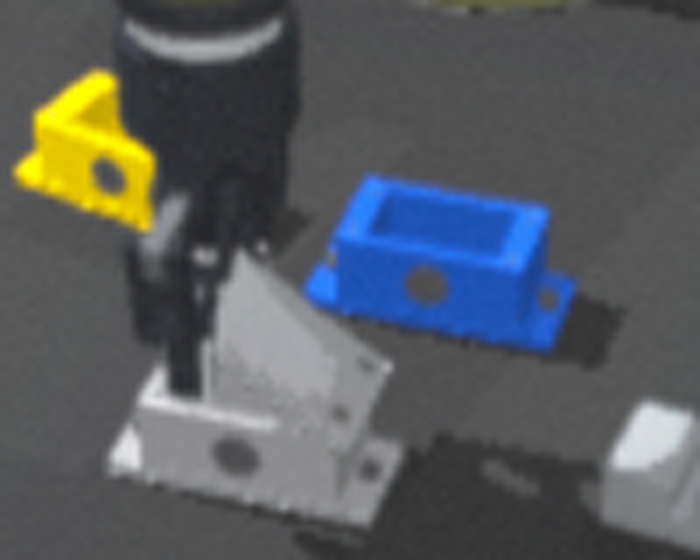

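```bash
python3 - <<'E'
from h import *
lay('b3',[(204.5,315.5),(311.5,315.5),(213.5,113),(301,112.5)],[550,30,78,2.4,1.52])
E
```

```text
[550.1  26.9  73.5] [145.   87.5] [-0.   0.2 -0.  -0.2 -0.1 -0.1  0.1  0.1]
M u,z [11.3 73.5] lat -0.3 edge in cover: a -44.8 n 3.5 (n=4 touching)
```

send_rows(
  plan=[
    [[-0.2,-3.5,-4.2],0,45],
    [[-0.3,-6.4,-9.2],0,45],
    [[-0.4,-9,-14.2],0,45],
    [[-0.5,-10.5,-18],0,45],
    [[-0.5,-10.8,-20],0,45],
  ],
)

```text
time_s: 20.9
eef_pos: [547.8, -12.1, 34.5]
ee_rot: [0.017, 0.707, -0.017, 0.707]
contact_force: [0.2, 1.4, 5.7]
width: 59.0
```

```bash
python3 -c "
from h import *
look('b4',(220,130,320,210))"
```

```text
21.0 [547.8 -12.1  34.6] 59.0 [1.4 3.7 4.7]
```

View pics/b4_w.png

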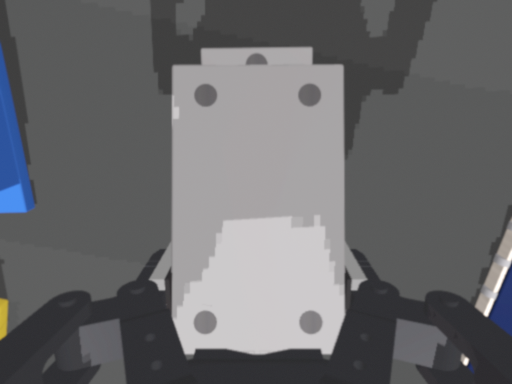

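View pics/b4_s.png

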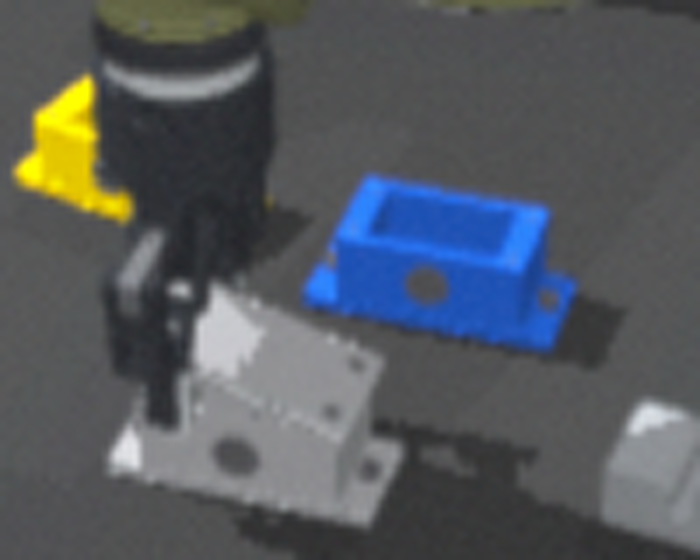

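```bash
python3 - <<'E'
from h import *
lay('b4',[(205.5,322),(310.5,322),(206,95),(310,94.5)],[550,20,60,2.8,1.52])
E
```

```text
[550.1  18.8  62.9] [162.9  87.2] [-0.1 -0.   0.2 -0.1 -0.2 -0.2  0.1  0.3]
M u,z [ 3.2 62.9] lat 0.0 edge in cover: a -46.2 n 4.6 (n=4 touching)
```

send_rows(
  plan=[
    [[0,-1.3,-4.5],0,45],
    [[-0.1,-2.4,-8.6],0,45],
    [[-0.2,-3,-11.5],0,45],
    [[-0.2,-3.5,-14],0,45],
    [[-0.2,-3.6,-15],0,45],
  ],
)

```text
time_s: 21.42
eef_pos: [547.5, -15.7, 19.2]
ee_rot: [0.017, 0.707, -0.017, 0.707]
contact_force: [1.6, 3.8, 6.6]
width: 58.9
```

```bash
python3 -c "
from h import *
look('b5',(220,130,320,210))"
```

```text
21.5167 [547.5 -15.6  19.4] 59.3 [0.  3.5 6.4]
```

View pics/b5_w.png

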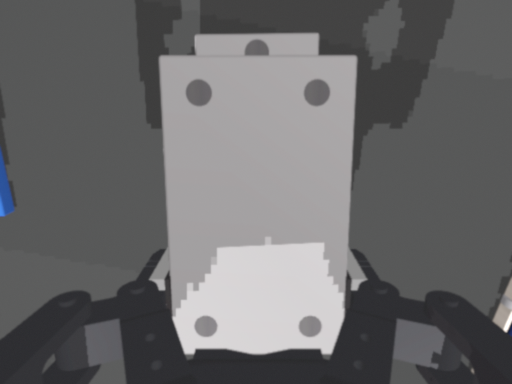

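View pics/b5_s.png

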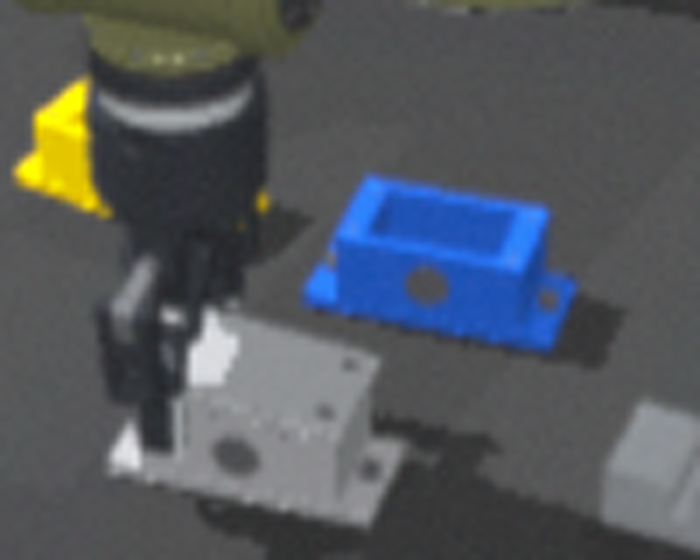

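```bash
python3 - <<'E'
from h import *
lay('b5',[(206,326),(310.5,326),(198.5,93),(316.5,92.5)],[550,20,55,2.9,1.52])
E
```

```text
[549.7  15.3  54.2] [174.   87.4] [ 0.2  0.2 -0.2 -0.1  0.  -0.1 -0.   0. ]
M u,z [-0.3 54.2] lat -0.2 edge in cover: a -47.0 n 4.3 (n=4 touching)
```

send_rows(
  plan=[
    [[0,0,-1.5],0,45],
    [[0,0,-3],0,45],
    [[0,0,-4],0,45],
    [[0,0,-5],0,45],
    [[0,0,-6],0,45],
  ],
)

```text
time_s: 21.93
eef_pos: [547.4, -15.8, 13.5]
ee_rot: [0.017, 0.707, -0.017, 0.707]
contact_force: [1.7, 1.8, 5.1]
width: 58.9
```

send_rows(
  plan=[
    [[0,0,-0.5],0,45],
    [[0,0,-1],0,45],
    [[0,0,-1.3],0,45],
  ],
)

```text
time_s: 22.18
eef_pos: [547.4, -15.9, 12.2]
ee_rot: [0.017, 0.707, -0.017, 0.707]
contact_force: [0.9, 1.0, 6.1]
width: 58.8
```

```bash
python3 -c "
from h import *
look('b6',(220,130,320,210))"
```

```text
22.2833 [547.4 -15.9  12.2] 59.2 [0.7 2.1 6.4]
```

View pics/b6_w.png

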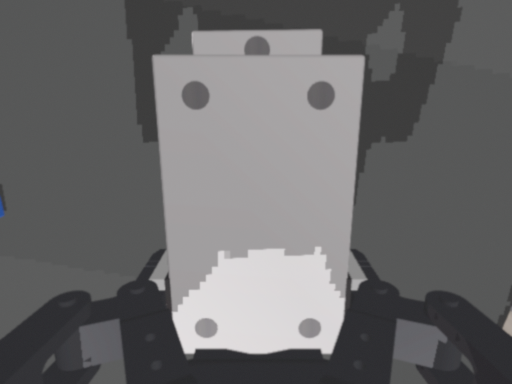

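```bash
python3 - <<'E'
from h import *
lay('b6',[(206,328),(310,328),(195.5,95.5),(320.5,95)],[550,20,55,2.9,1.52])
E
```

```text
[549.6  14.6  50.1] [178.9  87.3] [ 0.2  0.1 -0.1 -0.  -0.  -0.2 -0.   0.2]
M u,z [-1.1 50.1] lat -0.2 edge in cover: a -47.1 n 4.1 (n=4 touching)
```

send_rows(
  plan=[
    [[0,0.2,-0.6],0,45],
    [[0,0.4,-1.2],0,45],
    [[0,0.4,-1.8],0,45],
  ],
)

```text
time_s: 22.53
eef_pos: [547.5, -15.9, 11.0]
ee_rot: [0.017, 0.707, -0.017, 0.707]
contact_force: [-7.7, -2.0, 23.7]
width: 59.0
```

send_rows(
  plan=[
    [[0,0,0.5],0,60],
    [[0,0,0.5],0,64],
    [[0,0,0.5],0,72],
    [[0,0,0.5],0,74],
  ],
)

```text
time_s: 22.87
eef_pos: [546.9, -15.4, 10.2]
ee_rot: [0.017, 0.707, -0.017, 0.707]
contact_force: [-0.2, -0.2, -0.4]
width: 74.2
```

```bash
python3 -c "
from h import *
look('b7',(220,130,320,210))"
```

```text
22.9667 [547.  -15.3  10.4] 74.0 [ 0.1 -0.1 -0.8]
```

View pics/b7_w.png

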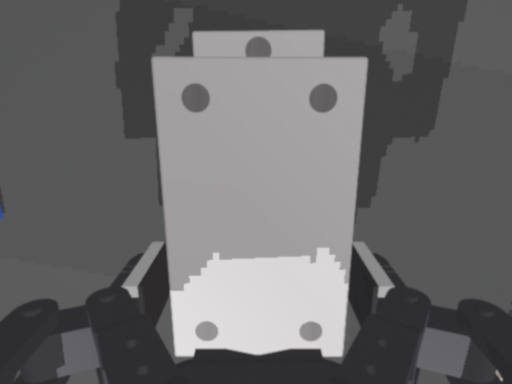

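View pics/b7_s.png

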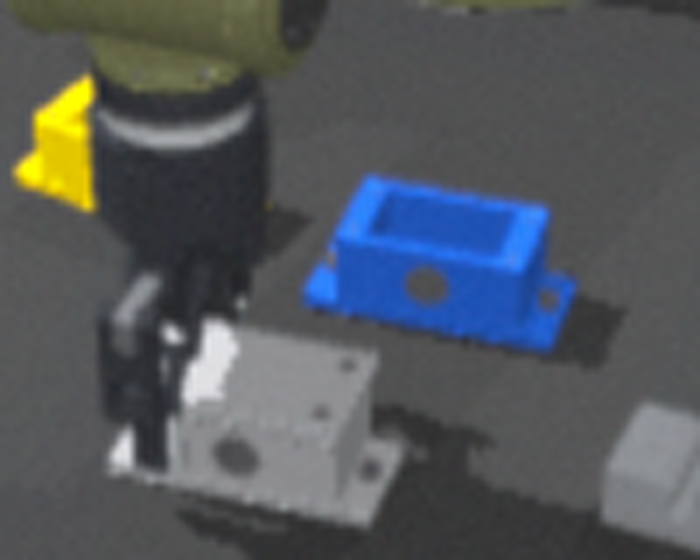

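Released with no jump. Now I check the pose, then open fully and go up to look.

```bash
python3 - <<'E'
from h import *
lay('b7',[(206.5,331),(311,331),(195.5,98),(323,98)],[550,20,55,2.9,1.52])
E
```

```text
[549.5  14.4  49.6] [180.   87.2] [ 0.3 -0.  -0.2  0.1 -0.  -0.1 -0.   0. ]
M u,z [-1.2 49.6] lat -0.4 edge in cover: a -47.2 n 4.6 (n=4 touching)
```

send_rows(
  plan=[
    [[0,0,0],0,85],
    [[0,0,0],0,85],
    [[0,0,15],0,85],
    [[0,0,45],0,85],
    [[0,0,85],0,85],
  ],
)

```text
time_s: 23.38
eef_pos: [545.7, -15.2, 94.3]
ee_rot: [0.017, 0.709, -0.017, 0.705]
contact_force: [0.4, -0.5, -0.1]
width: 85.1
```

send_rows(
  plan=[
    [[0,0,40],0,85],
    [[0,15,80],0,85],
    [[0,30,100],0,85],
    [[0,30,100],0,85],
    [[0,30,100],0,85],
  ],
)

```text
time_s: 23.8
eef_pos: [547.4, 15.2, 196.4]
ee_rot: [0.017, 0.706, -0.017, 0.708]
contact_force: [-0.2, 0.2, -0.3]
width: 85.1
```

```bash
python3 - <<'E'
from h import *
look('b8',(220,130,320,210))
cv2.imwrite('pics/b8_c.png',cv2.resize(cv2.imread('pics/b8_w.png')[80:260,180:340],None,fx=3.3,fy=3.3,interpolation=cv2.INTER_CUBIC))
E
```

```text
23.9 [546.7  14.5 194.3] 85.1 [ 0.2  0.2 -0.5]
```

View pics/b8_c.png

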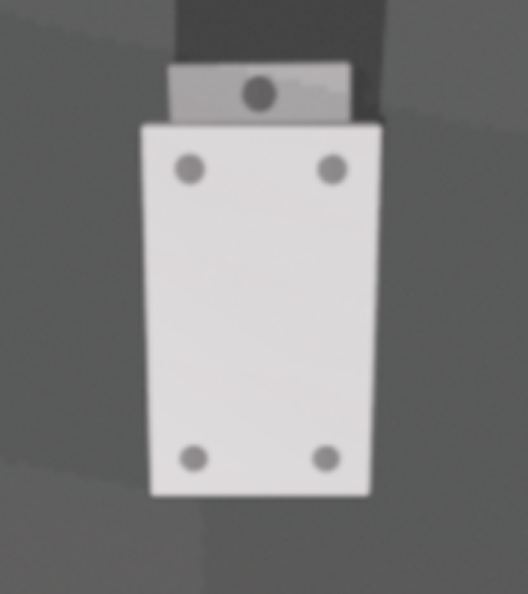

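View pics/b8_s.png

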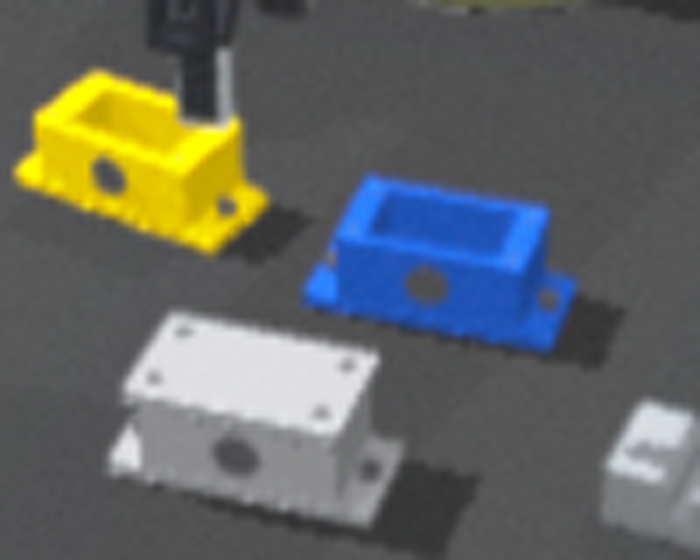

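```bash
python3 - <<'E'
from h import *
import pickle
s,sc=pickle.load(open('b8.pkl','rb'))
f=lambda p:np.array(p)/3.3+[180,80]
h=[f(p) for p in [(193.5,458),(326,458),(189.5,169),(333,169)]]
c=[f(p) for p in [(150.5,495),(370,495),(141,124),(381.5,124)]]
O=[(39,18,0),(39,-18,0),(-39,18,0),(-39,-18,0),(50,30,0),(50,-30,0),(-50,30,0),(-50,-30,0)]
pnp(s,h+c,O)
s2,_=pickle.load(open('b7.pkl','rb'))
pnp(s2,[(206.5,331),(311,331),(195.5,98),(323,98)],O[:4])
E
```

```text
mid [549.5  14.2  49.7] ax [-0.049 -0.999 -0.008] lip [-0.003  0.008 -1.   ] elev -0.5 err [0.09825371]
mid [549.5  14.4  49.6] ax [-0.049 -0.999 -0.001] lip [-0.002  0.001 -1.   ] elev -0.0 err [0.13421399]
```

```bash
python3 -c "
from h import *
print(arm.finish_job())"
```

```text
the job is handed in; nothing more can be done
None
```

The cover is turned over and seated on the grey aluminium housing, and I handed the job in at about 24 s of the 64 s allowed. No verdict was reported.

**How it was done:** the moves could not tilt the tool, so I used the pads as a hinge. I gripped the cover at its middle and tipped it up against the block's edges. It slid about 10 mm in the pads, so I stood it in the slot and gripped it again nearer its upper end. I then turned it past vertical on the block's end edge and laid it down over the housing's end wall until the lip dropped into the opening. On the first pass at the block's wall the end slipped over the block's top, and I repeated that push lower down.

**Last checks, from the wrist picture after letting go:**

| Check | Measured | Wanted |
|---|---|---|
| Level | within about 0.01 rad | within 0.04 rad |
| Centre offset from the opening | about 1.4 mm | under 6 mm |
| Yaw against the housing | about 0.2° | under 0.17 rad (9.7°) |
| Height of the flange's mid-plane | 49.6–49.7 mm | 49 mm when flush |

- **Height:** the reading is 0.6–0.7 mm high, which is inside the 2 mm calibration error.
- **Contact force:** the most read at the wrist while seating was about 25 N, where 50 N fails. The force was read only at the end of each move, so short peaks in between would not show.
- **Letting go:** the fingers opened with no visible jump of the cover, and the gripper is about 140 mm above it.
- **Bystanders:** I never went near the spray can, notebook, bracket or caliper, but I did not measure their positions again at the end.

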